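# Put painted porcelain boxes away in the drying cabinet

### The arm

A 6-joint arm with a two-finger parallel gripper is mounted at the origin on the work surface. World frame = base frame: x ahead of the robot, y to its left, z up, the work surface at z = 0. Lengths are in m, angles in rad, forces in N, time in s.
With the tool pointing down it reaches from about 0.35 to 0.975 m from the base axis. Payload 4.9 kg.
Tool frame: the origin (TCP) lies between the finger pads; the fingertips stand 22 mm ahead of it and the grasp point (between the pads) lies 3 mm ahead of it; z points along the fingers, y is the line along which they close (so a half turn about z gives the same grasp; the last joint's range is limited). The gripper opens to 85 mm and grips with 20 to 120 N. Pads are 22 mm wide; open, the fingers measure 114 mm over their backs; the gripper's body (76 mm by 85 mm) begins 54 mm behind the grasp point. The pads swing forward as they close: fully open they stand 13 mm farther back than shut.
Start: joints at [-1.416, 0.053, 1.613, -0, 1.476, -0.119], TCP at [0.169, -0.602, 0.253] pointing down, gripper open.
Joint ranges: [-3.01, 3.01], [-1.01, 2.22], [0.06, 2.58], [-1.02, 4.17], [0.09, 2.62], [-3.14, 3.14]. Speed limits (rad/s): [2.57, 2.57, 3.14, 3.14, 3.14, 3.14].

### API

Orientations are given as a unit quaternion [w, x, y, z].
In Python, from plant import state, grab_frame, get_calibration, job_done, recognise, regions_of gives the robot as it stands.
- The arm moves only by the tool apply_moves, never from a script. Its argument "targets" is a list of rows, each an object with "translation": the shift along the tool's x, y, z normalised to -1 to 1, where 1 is 100 mm, a list of three; "twist": the turn about the tool's z normalised to -1 to 1, where 1 is 0.1 rad; "hand": the opening, from 0 (shut) to 1 (fully open). A call has 1 to 8 rows; each row shifts and turns the commanded pose from where the row before left it, along the tool's axes as they then stand; what a row does not reach is not made up. A row lasts 1/10 s, in which the tool goes at most 50 mm and 8.59 degrees, less where a joint would pass 70% of its speed; a pose out of reach is approached as far as the arm can. A call with a number of a shift or a turn outside -1 to 1 is refused whole. A call with a gripper value outside its range is refused whole. The fingers move at their own pace and stop on an object; the grip force is fixed at half the most. Time passes only in rows, so rows that do not move let the fingers close. It gives the time, the measured TCP pose, the force, the opening and the grip force at its end, in the units of the state.
- state(): the state, without advancing time (a new reading comes with each control period).
- grab_frame(name): name is "scene" or "top" or "wrist"; returns the picture (400x640x3 uint8, red, green, blue); there is no depth.
- get_calibration(name): a dict with "camera_matrix" (3x3 intrinsics, pixels), "D" ([k1, k2, p1, p2, k3] as OpenCV has them; the pictures are not rectified), "pose" (4x4, takes a point from camera to world coordinates). Camera axes: x right, y up, looking along -z (the intrinsics and any distortion apply to the point x, -y, -z); pixel columns grow to the right and rows downward; lengths in m; the calibration is good to about 2 mm. A picture is of the moment at which its call begins: read the wrist's pose just before it. get_calibration takes no time and is no camera call; for the wrist camera it gives the pose at the moment of the call.
- job_done(): hands the job in; it is judged then, once.
Trained networks look in the newest picture that a camera, given by its name, has taken for a name from the list of things; names that differ only in an ending like _2 or _b are one class to them, and where a whole thing is asked for, a point or a joint stands for the part that bears it (a point fixed in the world has none). Each returns a list of dicts, best first, with "score" (0 to 1); they miss things now and then, are a little off and sometimes report something else, mostly with a low value. They report only what shows in the picture. A call takes as long as a camera call. They do not tell look-alikes from the thing itself.
- recognise(camera, query): "point" ([x, y, z] in m, in world coordinates, good to about 4 mm: the middle of the surface that is visible of it).
- regions_of(camera, query): "pixels" (400x640 bool, what is visible of it).
The state is a dict: "time": time; "joint_pos": joint angles; "joint_vel": joint speeds; "joint_efforts": joint torques, N m; "tool_pos": TCP position; "tool_rot": TCP orientation; "contact_force": force on the tool from outside, world axes, zero at the start; "ft_torque": the same for the moment, N m; "gripper_width": opening from 0.0 (shut) to 1.0 (fully open); "grasp_force": force on a finger pad.
Only numpy, scipy, OpenCV 4.12 (cv2) and the standard library are available. Lean on these libraries where they do the work, as an engineer would, in place of code of your own. Each camera call takes 0.05 s, during which the arm holds its last target. There are 200 camera calls.

### The job

Draw the cabinet's rack fully out and stand every lidded porcelain box from the ware board upright on the rack's raised rails, each on both rails of a pair and none touching another; then push the rack fully home and close the cabinet: first the rebated left leaf, then the flanged right leaf so that its edge laps over, both fully shut. Leave the bud vase, cup, bottles and brush jar where they are.

Things in the scene. Friction and masses are not known exactly. Their poses are not given: they have to be found in the camera images.
- cabinet: Wooden drying cabinet fixed on the table, 330 mm wide, 275 mm deep, 136 mm high; its glazed roof begins 52 mm behind the front edges, leaving an open air slot above the front of the rack; two leaves close the front. Origin: table level, mid-width, in the plane of its front edges; x points into the cabinet (roughly away from the robot), y left along the front, z up.
- rebated_hinge (a point): Point on the vertical hinge axis of the rebated leaf, at the cabinet's left (+y) front corner: 165 mm left of mid-width, 10 mm in front of the front edges, 134 mm above the table (the leaf's top edge). Its axes are the cabinet's and do not turn with the leaf.
- flanged_hinge (a point): The same for the flanged leaf, at the right (-y) front corner, 165 mm right of mid-width.
- leaf_rebated (a joint): Rebated (left) leaf's angle, rad: 0 shut (firm stop), growing as it swings out and away to the left, up to 2.2. Leaf 164 mm from hinge to free edge, 4 to 134 mm above the table, 16 mm thick, centred on the hinge axis; outer 10 mm cut away along the last 14 mm. Knob 16 mm across, 24 mm out of the outer face, 128 mm from the hinge, 72 mm up. Hinge friction 0.06 N m: stays where left; push to shut.
- leaf_flanged (a joint): Flanged (right) leaf's angle, rad: 0 shut, growing as it swings out and away to the right, up to 2.2. Like the other, but full thickness to 164 mm from the hinge, and a flange 5 mm thick on its outer side reaches to 177 mm and laps over the rebate. Shut first, it stops the other leaf. Knob 24 mm out, 145 mm from the hinge, 72 mm up. Same friction.
- rebated_face (a point): Point on the outer face of the rebated leaf, 100 mm from the hinge axis and 100 mm above the table; -x points straight out of the outer face; turns with the leaf.
- flanged_face (a point): Point on the outer face of the flanged leaf, 100 mm from the hinge axis and 100 mm above the table; -x points straight out of the outer face; turns with the leaf.
- rack (a joint): How far the steel pull-out rack is drawn out of the cabinet, m: 0 fully home (behind the leaves), 0.20 fully out (a stop). Slides along the cabinet's x (out is -x) with about 1.5 N of friction and stays where left. Drawn part of the way at the start.
- rack_pull (a point): Middle of the grab bar at the front of the rack: a level steel rod, 8 mm diameter, 90 mm long along this point's y, on two uprights, its centre 112 mm above the table. With the rack home it lies 20 mm behind the plane of the front edges, under the air slot, so it can be reached from above. The rack's pan (280 mm wide, 240 mm deep, upper side 45 mm above the table) begins 16 mm in front of the rod; 4 mm front and back walls rise to 67 mm.
- row_front (a point): Middle of the front pair of drying rails, at the height of their flat tops (61 mm above the table, 16 mm above the pan). x into the cabinet, y left along the rails. Two aluminium rails 6 mm wide along y, 24 mm apart centre to centre, this point midway between; usable 130 mm to either side. Moves with the rack; 50 mm beyond the grab bar.
- row_back (a point): The same for the back pair of rails, 104 mm beyond the front pair.
- round_a: Round lidded porcelain box (white, blue lid, gilt knob, one rigid piece): 58 mm diameter from 4 to 37 mm above its base, on a foot ring of 44 mm diameter, 56 mm high over the knob (14 mm across, the top 13 mm); about 0.14 kg. Origin: centre of the underside; z up. May be absent.
- round_b: Round lidded porcelain box (white, blue lid, gilt knob, one rigid piece): 58 mm diameter from 4 to 37 mm above its base, on a foot ring of 44 mm diameter, 56 mm high over the knob (14 mm across, the top 13 mm); about 0.14 kg. Origin: centre of the underside; z up. May be absent.
- round_c: Round lidded porcelain box (white, blue lid, gilt knob, one rigid piece): 58 mm diameter from 4 to 37 mm above its base, on a foot ring of 44 mm diameter, 56 mm high over the knob (14 mm across, the top 13 mm); about 0.14 kg. Origin: centre of the underside; z up. May be absent.
- oblong_a: Oblong lidded porcelain box (white, blue lid, gilt knob, one rigid piece): 72 mm along its x, 50 mm along its y, from 4 to 37 mm above its base, on a foot 56 x 40 mm, 56 mm high over the knob (14 mm across, the top 13 mm); about 0.14 kg. Origin: centre of the underside; z up. May be absent.
- oblong_b: Oblong lidded porcelain box (white, blue lid, gilt knob, one rigid piece): 72 mm along its x, 50 mm along its y, from 4 to 37 mm above its base, on a foot 56 x 40 mm, 56 mm high over the knob (14 mm across, the top 13 mm); about 0.14 kg. Origin: centre of the underside; z up. May be absent.
- ware_board: Plywood ware board fixed on the table, 320 mm along its x, 250 mm along its y, 15 mm thick; the boxes start standing on it. Origin: centre of the underside.
- bud_vase: Plain white bud vase 44 mm in diameter, 70 mm high, standing among the boxes on the ware board; not to be moved. Origin: centre of the underside.
- brush_jar: White jar 72 mm across with brushes, 220 mm high, to the right of the cabinet; leave alone. Origin: centre of the underside.
- oil_bottle: Amber bottle 48 mm across, 100 mm high, left of the cabinet; leave alone. Origin: centre of the underside.
- turps_bottle: Clear glass bottle 54 mm across, 120 mm high, left of the cabinet; leave alone. Origin: centre of the underside.
- water_cup: White cup 68 mm across, 60 mm high, on the table near the robot, right; leave alone. Origin: centre of the underside.
Not all that is in view belongs to the job. Leave any brown or purple look-alike of the round_c alone.

How it is judged:
On the way, in this order (a step that is already met when the one before it is completed fails the run):
1. the rack is drawn fully out (value of joint rack above 0.19 m), for 0.1 s.
2. every box stands upright on a pair of rails while the rack is out ((x of round_a in the frame of row_front between -0.014 and 0.014 m or x of round_a in the frame of row_back between -0.014 and 0.014 m) and y of round_a in the frame of row_front between -0.13 and 0.13 m and z of round_a in the frame of row_front between -0.004 and 0.004 m and angle between each of round_a, round_b, round_c, oblong_a, oblong_b's own z axis and vertical below 0.07 rad and (x of round_b in the frame of row_front between -0.014 and 0.014 m or x of round_b in the frame of row_back between -0.014 and 0.014 m) and y of round_b in the frame of row_front between -0.13 and 0.13 m and z of round_b in the frame of row_front between -0.004 and 0.004 m and (x of round_c in the frame of row_front between -0.014 and 0.014 m or x of round_c in the frame of row_back between -0.014 and 0.014 m) and y of round_c in the frame of row_front between -0.13 and 0.13 m and z of round_c in the frame of row_front between -0.004 and 0.004 m and (x of oblong_a in the frame of row_front between -0.014 and 0.014 m or x of oblong_a in the frame of row_back between -0.014 and 0.014 m) and y of oblong_a in the frame of row_front between -0.13 and 0.13 m and z of oblong_a in the frame of row_front between -0.004 and 0.004 m and (x of oblong_b in the frame of row_front between -0.014 and 0.014 m or x of oblong_b in the frame of row_back between -0.014 and 0.014 m) and y of oblong_b in the frame of row_front between -0.13 and 0.13 m and z of oblong_b in the frame of row_front between -0.004 and 0.004 m and linear speed of each of round_a, round_b, round_c, oblong_a, oblong_b below 0.02 m/s and value of joint rack above 0.1 m), for 0.3 s.
3. the rack is fully home with the boxes standing on it, both leaves still open (value of joint rack below 0.008 m and value of joint each of leaf_rebated, leaf_flanged above 0.3 rad and (x of round_a in the frame of row_front between -0.014 and 0.014 m or x of round_a in the frame of row_back between -0.014 and 0.014 m) and y of round_a in the frame of row_front between -0.13 and 0.13 m and z of round_a in the frame of row_front between -0.004 and 0.004 m and angle between each of round_a, round_b, round_c, oblong_a, oblong_b's own z axis and vertical below 0.07 rad and (x of round_b in the frame of row_front between -0.014 and 0.014 m or x of round_b in the frame of row_back between -0.014 and 0.014 m) and y of round_b in the frame of row_front between -0.13 and 0.13 m and z of round_b in the frame of row_front between -0.004 and 0.004 m and (x of round_c in the frame of row_front between -0.014 and 0.014 m or x of round_c in the frame of row_back between -0.014 and 0.014 m) and y of round_c in the frame of row_front between -0.13 and 0.13 m and z of round_c in the frame of row_front between -0.004 and 0.004 m and (x of oblong_a in the frame of row_front between -0.014 and 0.014 m or x of oblong_a in the frame of row_back between -0.014 and 0.014 m) and y of oblong_a in the frame of row_front between -0.13 and 0.13 m and z of oblong_a in the frame of row_front between -0.004 and 0.004 m and (x of oblong_b in the frame of row_front between -0.014 and 0.014 m or x of oblong_b in the frame of row_back between -0.014 and 0.014 m) and y of oblong_b in the frame of row_front between -0.13 and 0.13 m and z of oblong_b in the frame of row_front between -0.004 and 0.004 m), for 0.2 s.
4. the rebated leaf is shut while the flanged leaf is still open (value of joint leaf_rebated below 0.03 rad and value of joint leaf_flanged above 0.12 rad), for 0.2 s.
5. the flanged leaf is shut over it (value of joint each of leaf_rebated, leaf_flanged below 0.03 rad), for 0.2 s.
At the end, for the whole second after the job is handed in: Every box present stands upright (within 4 degrees) on both rails of a pair (its centre within 14 mm of the middle of the pair and within 130 mm of mid-width, its base within 4 mm of the rail tops), touching no other box and at rest; rack home within 8 mm; both leaves shut within 0.03 rad (all of step 5 and (x of round_a in the frame of row_front between -0.014 and 0.014 m or x of round_a in the frame of row_back between -0.014 and 0.014 m) and y of round_a in the frame of row_front between -0.13 and 0.13 m and z of round_a in the frame of row_front between -0.004 and 0.004 m and angle between each of round_a, round_b, round_c, oblong_a, oblong_b's own z axis and vertical below 0.07 rad and (x of round_b in the frame of row_front between -0.014 and 0.014 m or x of round_b in the frame of row_back between -0.014 and 0.014 m) and y of round_b in the frame of row_front between -0.13 and 0.13 m and z of round_b in the frame of row_front between -0.004 and 0.004 m and (x of round_c in the frame of row_front between -0.014 and 0.014 m or x of round_c in the frame of row_back between -0.014 and 0.014 m) and y of round_c in the frame of row_front between -0.13 and 0.13 m and z of round_c in the frame of row_front between -0.004 and 0.004 m and (x of oblong_a in the frame of row_front between -0.014 and 0.014 m or x of oblong_a in the frame of row_back between -0.014 and 0.014 m) and y of oblong_a in the frame of row_front between -0.13 and 0.13 m and z of oblong_a in the frame of row_front between -0.004 and 0.004 m and (x of oblong_b in the frame of row_front between -0.014 and 0.014 m or x of oblong_b in the frame of row_back between -0.014 and 0.014 m) and y of oblong_b in the frame of row_front between -0.13 and 0.13 m and z of oblong_b in the frame of row_front between -0.004 and 0.004 m and contact force between round_a and round_b below 0.02 N and contact force between each of round_a, round_b and round_c below 0.02 N and contact force between each of round_a, round_b, round_c and oblong_a below 0.02 N and contact force between each of round_a, round_b, round_c, oblong_a and oblong_b below 0.02 N and linear speed of each of round_a, round_b, round_c, oblong_a, oblong_b below 0.02 m/s and value of joint rack below 0.008 m).
It fails at once if a bystander is pushed more than 5 cm away or knocked over (distance of any of bud_vase, brush_jar, oil_bottle, turps_bottle, water_cup from where it was at the start of the episode above 0.05 m or angle between any of bud_vase, brush_jar, oil_bottle, turps_bottle, water_cup's own z axis and vertical above 0.5 rad).
Of round_a, round_b, round_c, oblong_a, oblong_b only 3 to 5 are there at a start; the rules pass over those that are not, and their reading is None.
At some moment in a run one of round_a, round_b, round_c, oblong_a, oblong_b may be knocked a few centimetres aside while the robot is not near it.
It also fails if it takes over 210 s, if anything falls off the work surface, if the arm or the gripper's body presses on something with over 40 N, if the wrist force passes 120 N, or if a joint passes its speed limit or range.

## Working session

There is one attempt and no reset: what is moved stays moved. The work goes in short steps, Python scripts to look and compute and a tool call to move; the robot and the scene stay as the last step left them, time stands still between calls to the robot, and variables do not carry over. Pictures are saved under pics/ and viewed, at most 14 in all, crops included, and the job is handed in when it is done.

Besides the shell and the picture viewer there is one more tool, called by a JSON object that holds its "fn" and its "kwargs". apply_moves: Moves the arm, as the interface text tells. Its arguments: {"type":"object","properties":{"targets":{"type":"array"}},"required":["targets"]}

```bash
mkdir -p pics; ls; cat > h.py <<'E'
import numpy as np, cv2
from plant import *
from scipy.spatial.transform import Rotation as R
def save(cam,fn,scale=1.25):
    im=grab_frame(cam); cv2.imwrite('pics/'+fn,cv2.resize(im[:,:,::-1],None,fx=scale,fy=scale)); return im
def ray(cam,px):
    c=get_calibration(cam);K=np.array(c['camera_matrix']);D=np.array(c['D']);T=np.array(c['pose'])
    u=cv2.undistortPoints(np.array(px,float).reshape(-1,1,2),K,D).reshape(-1,2)
    d=np.c_[u[:,0],-u[:,1],-np.ones(len(u))]@T[:3,:3].T
    return T[:3,3],d
def atz(cam,px,z):
    o,d=ray(cam,px); return o+d*((z-o[2])/d[:,2])[:,None]
E
python3 - <<'E'
from h import *
for c in ['scene','top']:
    save(c,c+'1.png')
    for q in ['round_a','oblong_a','bud_vase','cabinet','ware_board','rack_pull','leaf_rebated','leaf_flanged','water_cup','brush_jar','oil_bottle','turps_bottle']:
        print(c,q,[(round(r['score'],2),np.round(r['point'],3).tolist()) for r in recognise(c,q)])
print(state())
E
```

```text
pics
scene round_a [(0.95, [0.839, 0.18, 0.034]), (0.85, [0.505, 0.361, 0.048]), (0.75, [0.61, 0.355, 0.055]), (0.64, [0.655, 0.527, 0.039]), (0.61, [0.544, -0.102, 0.057])]
scene oblong_a [(0.75, [0.424, 0.378, 0.054]), (0.64, [0.496, 0.243, 0.05])]
scene bud_vase [(0.46, [0.395, 0.253, 0.056])]
scene cabinet [(0.87, [0.8, -0.095, 0.129])]
scene ware_board [(0.76, [0.538, 0.298, 0.013]), (0.59, [0.607, 0.357, 0.055])]
scene rack_pull [(0.74, [0.508, 0.362, 0.047]), (0.66, [0.539, -0.104, 0.054])]
scene leaf_rebated [(0.89, [0.537, 0.081, 0.082]), (0.71, [0.797, -0.098, 0.13]), (0.38, [0.546, -0.102, 0.058])]
scene leaf_flanged [(0.55, [0.515, -0.291, 0.13])]
scene water_cup [(0.59, [0.345, -0.298, 0.037])]
scene brush_jar [(0.93, [0.662, -0.437, 0.085])]
scene oil_bottle [(0.89, [0.75, 0.174, 0.061]), (0.23, [0.548, -0.101, 0.053])]
scene turps_bottle [(0.81, [0.747, 0.264, 0.068]), (0.69, [0.542, -0.104, 0.048]), (0.51, [0.608, 0.354, 0.055]), (0.17, [0.798, -0.096, 0.129])]
top round_a [(0.88, [0.634, 0.524, 0.041]), (0.77, [0.822, 0.178, 0.043]), (0.75, [0.723, 0.255, 0.081]), (0
[... 770 characters left out ...]
1592632e+00,  5.26853494e-02,  1.61288864e+00,  1.95985736e-05,
        1.47599614e+00, -1.19010667e-01]), 'joint_vel': array([-6.43939269e-05,  2.50983718e-05, -5.32058130e-04,  1.15484582e-03,
       -2.10301478e-03, -1.48460463e-03]), 'joint_efforts': array([ 1.58277153e-04, -3.93679190e+01, -3.70454192e+01, -1.69261198e-04,
        5.23541858e-04, -1.38502824e-05]), 'tool_pos': array([ 0.16904033, -0.60169309,  0.25331946]), 'tool_rot': array([1.10830866e-05, 9.90638442e-01, 1.36511820e-01, 9.95560235e-06]), 'contact_force': array([-0.17801218,  0.19931473,  0.12435953]), 'ft_torque': array([ 0.01603072,  0.0120413 , -0.01285157]), 'grasp_force': 0.0, 'gripper_width': 1.0002741847774133}
```

View pics/scene1.png

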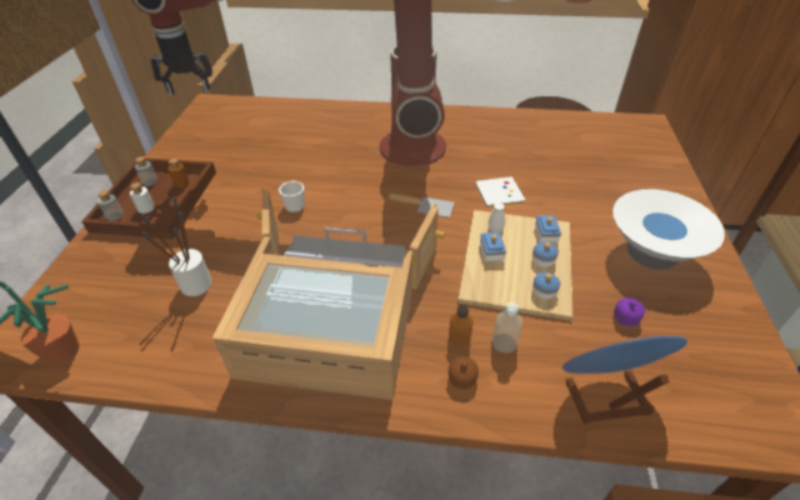

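View pics/top1.png

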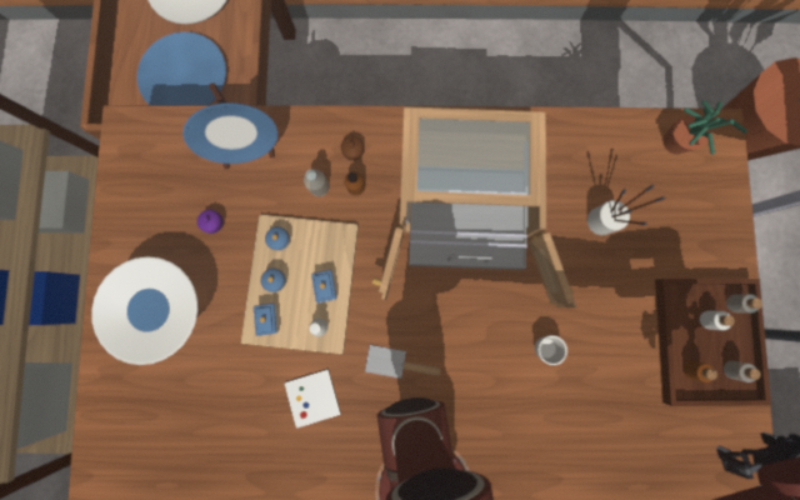

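Scene: four blue-lidded boxes are on the board. Rounds are near scene px (546,285) and (546,252); oblongs near (547,226) and (493,247). The vase is at (497,220). The brown and purple look-alikes are off the board. The rack is partly out between two open leaves. I'll move above the cabinet for a close look.

{"fn": "apply_moves", "kwargs": {"targets": [{"translation": [0,0,-0.4],"twist": 1,"hand": 1},{"translation": [0,0,-0.4],"twist": 1,"hand": 1},{"translation": [0,0,-0.4],"twist": 0.74,"hand": 1},{"translation": [0.2,-0.4,0],"twist": 0,"hand": 1},{"translation": [0.2,-0.4,0],"twist": 0,"hand": 1},{"translation": [0.2,-0.4,0],"twist": 0,"hand": 1},{"translation": [0.2,-0.4,0],"twist": 0,"hand": 1},{"translation": [0.2,-0.4,0],"twist": 0,"hand": 1}]}}

```text
time: 2.1
tool_pos: [0.2694, -0.4001, 0.3734]
tool_rot: [0.0, 1.0, -0.0, 0.0]
contact_force: [1.8, 0.5, 0.1]
gripper_width: 0.998
grasp_force: 0.0
```

{"fn": "apply_moves", "kwargs": {"targets": [{"translation": [0.2,-0.4,0],"twist": 0,"hand": 1},{"translation": [0.2,-0.4,0],"twist": 0,"hand": 1},{"translation": [0.2,-0.4,0],"twist": 0,"hand": 1},{"translation": [0.2,-0.4,0],"twist": 0,"hand": 1},{"translation": [0.2,-0.4,0],"twist": 0,"hand": 1},{"translation": [0.2,-0.4,0],"twist": 0,"hand": 1},{"translation": [0.2,-0.4,0],"twist": 0,"hand": 1},{"translation": [0,0,0],"twist": 0,"hand": 1}]}}

```text
time: 2.9
tool_pos: [0.4104, -0.1177, 0.3736]
tool_rot: [-0.001, 1.0, 0.004, 0.001]
contact_force: [0.2, -0.2, -0.5]
gripper_width: 0.996
grasp_force: 0.0
```

```bash
python3 - <<'E'
from h import *
s=state(); print(s['tool_pos'],R.from_quat(np.roll(s['tool_rot'],-1)).as_matrix())
print(np.array(get_calibration('wrist')['pose']).round(3))
save('wrist','w1.png')
for q in ['rack_pull','row_front','leaf_rebated','leaf_flanged','cabinet']:
    print(q,[(round(r['score'],2),np.round(r['point'],3).tolist()) for r in recognise('wrist',q)])
E
```

```text
[ 0.4103641  -0.11765741  0.37358863] [[ 0.99996689  0.00805585  0.00114701]
 [ 0.00805456 -0.99996692  0.0011286 ]
 [ 0.00115606 -0.00111933 -0.99999871]]
[[ 0.009  0.96   0.279  0.481]
 [-1.     0.009 -0.    -0.117]
 [-0.003 -0.279  0.96   0.494]
 [ 0.     0.     0.     1.   ]]
rack_pull [(0.74, [0.571, -0.111, 0.044])]
row_front [(0.69, [0.566, -0.105, 0.045])]
leaf_rebated [(0.76, [0.527, 0.08, 0.096]), (0.71, [0.389, 0.354, 0.029]), (0.7, [0.518, -0.291, 0.107])]
leaf_flanged [(0.71, [0.53, 0.079, 0.096]), (0.62, [0.518, -0.292, 0.102])]
cabinet [(0.74, [0.541, -0.11, 0.057])]
```

View pics/w1.png

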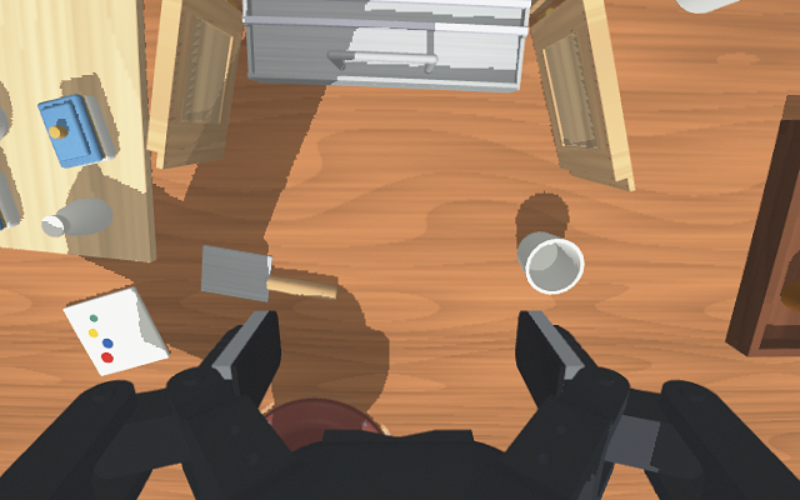

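The wrist view shows the grab bar from (334,58) to (432,66). The rack's front wall runs from (248,80) to (518,90), and the leaves stand open on both sides.

```bash
python3 - <<'E'
from h import *
p=lambda a,z,c='wrist':atz(c,np.array(a)/1.25,z).round(4)
b=p([(334,58),(432,66)],.112);print('bar',b,np.linalg.norm(b[0]-b[1]),b.mean(0))
w=p([(248,80),(518,90)],.067);print('wall',w,np.linalg.norm(w[0]-w[1]),w.mean(0)); 
for n,q in(('b',b),('w',w)): d=q[0]-q[1];print(n,'yaw',np.arctan2(-d[0],d[1]))
print('roof top',p([(402,109),(546,111),(402,203),(546,205)],.136,'top'))
print('tops leaf',p([(240,38),(237,10),(148,148),(632,188)],.134))
E
```

```text
bar [[ 0.5394 -0.0673  0.112 ]
 [ 0.5326 -0.1533  0.112 ]] 0.08626841832327749 [ 0.536  -0.1103  0.112 ]
wall [[ 0.5269  0.0261  0.067 ]
 [ 0.5167 -0.2434  0.067 ]] 0.2696929550433233 [ 0.5218  -0.10865  0.067  ]
b yaw -0.07890560069174332
w yaw -0.03782981007166613
roof top [[ 0.8853  0.0541  0.136 ]
 [ 0.8824 -0.2824  0.136 ]
 [ 0.6617  0.0533  0.136 ]
 [ 0.6584 -0.2735  0.136 ]]
tops leaf [[ 0.552   0.0062  0.134 ]
 [ 0.5729  0.0066  0.134 ]
 [ 0.4645  0.0975  0.134 ]
 [ 0.4282 -0.3348  0.134 ]]
```

{"fn": "apply_moves", "kwargs": {"targets": [{"translation": [0.4,0,0],"twist": 0.08,"hand": 0.6},{"translation": [0.4,0,0],"twist": 0,"hand": 0.6},{"translation": [0.4,0,0],"twist": 0,"hand": 0.6},{"translation": [0.4,0,0],"twist": 0,"hand": 0.6},{"translation": [0,0,0],"twist": 0,"hand": 0.6},{"translation": [0,0,0],"twist": 0,"hand": 0.6}]}}

```text
time: 3.8
tool_pos: [0.5691, -0.1242, 0.3722]
tool_rot: [-0.0, 1.0, -0.005, -0.001]
contact_force: [-0.8, -0.6, -0.1]
gripper_width: 0.6
grasp_force: 0.0
```

```bash
python3 - <<'E'
from h import *
s=state(); print(s['tool_pos'])
save('wrist','w2.png')
E
```

```text
[ 0.56909146 -0.12416066  0.37216432]
```

View pics/w2.png

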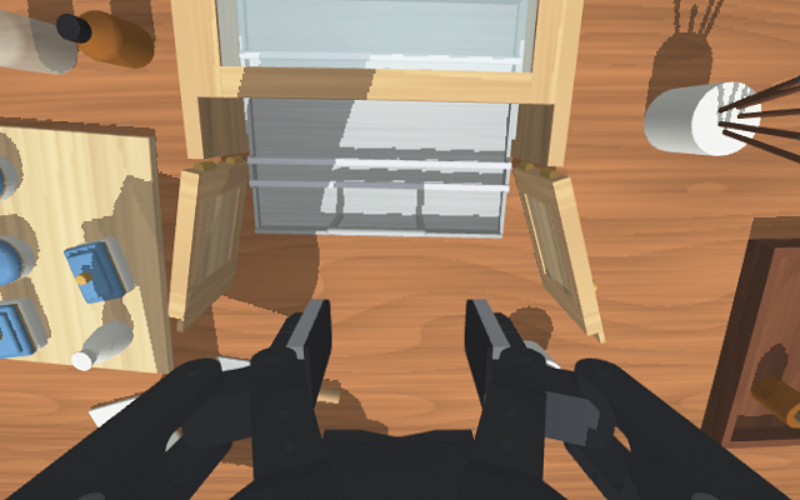

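The wrist view shows the rails as lines at rows ~162 and ~187. The front wall's top runs from (256,235) to (502,238), and the cabinet's front corners are at about (190,159) and (563,165). The leaf ends are near (178,330) and (602,341).

```bash
python3 - <<'E'
from h import *
p=lambda a,z,c='wrist':atz(c,np.array(a)/1.25,z).round(4)
print('rails',p([(248,161),(510,164),(248,184),(508,189)],.061))
w=p([(256,235),(502,238)],.067);print('wall',w,np.linalg.norm(w[0]-w[1]),w.mean(0))
print('cab front',p([(190,159),(563,165)],.136))
print('roof front',p([(218,95),(553,103)],.136))
print('leaf',p([(178,328),(169,318),(602,341),(604,335),(200,168),(545,172)],.134))
im=grab_frame('wrist');cv2.imwrite('pics/w2c.png',cv2.resize(im[60:290,100:500,::-1],None,fx=2,fy=2,interpolation=2))
E
```

```text
rails [[ 0.6077  0.035   0.061 ]
 [ 0.6018 -0.2432  0.061 ]
 [ 0.5833  0.0377  0.061 ]
 [ 0.5752 -0.2428  0.061 ]]
wall [[ 0.5279  0.0329  0.067 ]
 [ 0.5221 -0.2382  0.067 ]] 0.2711620364284057 [ 0.525   -0.10265  0.067  ]
cab front [[ 0.6158  0.0587  0.136 ]
 [ 0.6073 -0.2697  0.136 ]]
roof front [[ 0.6685  0.0269  0.136 ]
 [ 0.6592 -0.256   0.136 ]]
leaf [[ 0.4498  0.0979  0.134 ]
 [ 0.4609  0.1052  0.134 ]
 [ 0.4316 -0.3292  0.134 ]
 [ 0.4384 -0.3303  0.134 ]
 [ 0.6077  0.0518  0.134 ]
 [ 0.6011 -0.255   0.134 ]]
```

View pics/w2c.png

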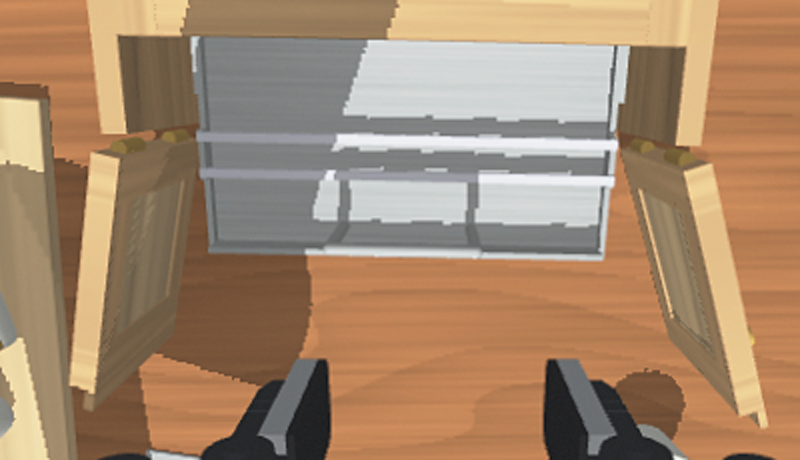

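{"fn": "apply_moves", "kwargs": {"targets": [{"translation": [0,-0.19,0.4],"twist": 0.16,"hand": 0},{"translation": [0,0,0.4],"twist": 0,"hand": 0},{"translation": [0,0,0.4],"twist": 0,"hand": 0},{"translation": [0,0,0.4],"twist": 0,"hand": 0},{"translation": [0,0,0.3],"twist": 0,"hand": 0},{"translation": [0,0,0.1],"twist": 0,"hand": 0},{"translation": [0,0,0],"twist": 0,"hand": 0}]}}

```text
time: 4.6
tool_pos: [0.568, -0.1039, 0.1726]
tool_rot: [-0.0, 1.0, -0.013, -0.001]
contact_force: [-0.3, 0.7, 0.2]
gripper_width: -0.002
grasp_force: 0.0
```

```bash
python3 - <<'E'
from h import *
print(state()['tool_pos'],state()['tool_rot'].round(4))
im=save('wrist','w3.png')
b=np.array([(262.5,184.5),(340,186.5)])
E
```

```text
[ 0.56795502 -0.1038699   0.17263394] [-3.000e-04  9.999e-01 -1.250e-02 -9.000e-04]
```

View pics/w3.png

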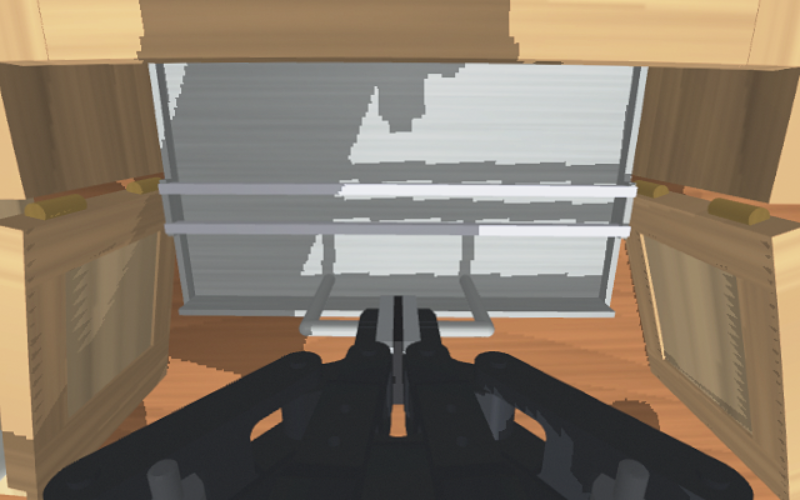

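The grab bar runs from (302,328) to (494,328), with the shut fingers centred over it at column 398.

```bash
python3 - <<'E'
from h import *
p=lambda a,z,c='wrist':atz(c,np.array(a)/1.25,z).round(4)
b=p([(302,328),(494,328)],.112);print('bar',b,b.mean(0))
print('rails',p([(162,189),(634,191),(168,229),(628,231)],.061))
print('roof front',p([(140,62),(518,62)],.136))
w=p([(185,311),(612,314)],.067);print('wall',w,w.mean(0))
E
```

```text
bar [[ 0.5445 -0.0553  0.112 ]
 [ 0.5423 -0.1523  0.112 ]] [ 0.5434 -0.1038  0.112 ]
rails [[ 0.61    0.0338  0.061 ]
 [ 0.6021 -0.2444  0.061 ]
 [ 0.5857  0.0346  0.061 ]
 [ 0.5778 -0.2441  0.061 ]]
roof front [[ 0.6669 -0.0112  0.136 ]
 [ 0.6628 -0.1507  0.136 ]]
wall [[ 0.5341  0.03    0.067 ]
 [ 0.5257 -0.2378  0.067 ]] [ 0.5299 -0.1039  0.067 ]
```

{"fn": "apply_moves", "kwargs": {"targets": [{"translation": [0,0,0.3],"twist": 0.03,"hand": 0},{"translation": [0,0,0.3],"twist": 0,"hand": 0},{"translation": [0,0,0],"twist": 0,"hand": 0},{"translation": [-0.15,0,0],"twist": 0,"hand": 0},{"translation": [-0.2,0,0],"twist": 0,"hand": 0},{"translation": [-0.2,0,0],"twist": 0,"hand": 0},{"translation": [-0.2,0,0],"twist": 0,"hand": 0},{"translation": [-0.15,0,0],"twist": 0,"hand": 0}]}}

```text
time: 5.45
tool_pos: [0.4809, -0.1019, 0.1172]
tool_rot: [0.001, 1.0, -0.014, 0.003]
contact_force: [2.8, 0.2, -1.7]
gripper_width: 0.002
grasp_force: 1.2
```

{"fn": "apply_moves", "kwargs": {"targets": [{"translation": [-0.1,0,0],"twist": 0,"hand": 0},{"translation": [-0.1,0,0],"twist": 0,"hand": 0},{"translation": [-0.05,0,0],"twist": 0,"hand": 0},{"translation": [0,0,0],"twist": 0,"hand": 0},{"translation": [0,0,0],"twist": 0,"hand": 0}]}}

```text
time: 5.95
tool_pos: [0.4541, -0.1006, 0.1132]
tool_rot: [-0.0, 1.0, -0.014, -0.0]
contact_force: [-0.3, 0.6, -0.1]
gripper_width: -0.003
grasp_force: 0.0
```

{"fn": "apply_moves", "kwargs": {"targets": [{"translation": [-0.05,0,0],"twist": 0,"hand": 0},{"translation": [-0.05,0,0],"twist": 0,"hand": 0},{"translation": [0,0,0],"twist": 0,"hand": 0}]}}

```text
time: 6.25
tool_pos: [0.4464, -0.1005, 0.1135]
tool_rot: [0.0, 1.0, -0.014, 0.004]
contact_force: [12.5, 0.6, -7.4]
gripper_width: -0.001
grasp_force: 5.8
```

{"fn": "apply_moves", "kwargs": {"targets": [{"translation": [-0.04,0,0],"twist": 0,"hand": 0},{"translation": [0,0,0],"twist": 0,"hand": 0},{"translation": [0,0,0],"twist": 0,"hand": 0}]}}

```text
time: 6.55
tool_pos: [0.446, -0.1005, 0.1138]
tool_rot: [0.0, 1.0, -0.014, 0.009]
contact_force: [27.9, -0.1, -17.8]
gripper_width: 0.001
grasp_force: 13.7
```

{"fn": "apply_moves", "kwargs": {"targets": [{"translation": [0.17,0,0],"twist": 0,"hand": 0},{"translation": [0,0,-0.4],"twist": 0,"hand": 0},{"translation": [0,0,-0.4],"twist": 0,"hand": 0},{"translation": [0,0,-0.4],"twist": 0,"hand": 0},{"translation": [0.2,0,-0.4],"twist": 0,"hand": 0},{"translation": [0.3,0,-0.2],"twist": 0,"hand": 0.7},{"translation": [0.2,0,0],"twist": 0,"hand": 1},{"translation": [0,0,0],"twist": 0,"hand": 1}]}}

```text
time: 7.35
tool_pos: [0.5284, -0.1027, 0.2936]
tool_rot: [0.0, 1.0, -0.013, -0.0]
contact_force: [-0.4, 0.1, 0.1]
gripper_width: 0.507
grasp_force: 0.0
```

```bash
python3 - <<'E'
from h import *
print(state()['tool_pos'],state()['tool_rot'].round(4))
im=save('wrist','w4.png')
np.savez('w4.npz',im=im,**{k:np.array(v) for k,v in get_calibration('wrist').items()})
E
```

```text
[ 0.52841202 -0.10273119  0.29360746] [ 0.000e+00  9.999e-01 -1.330e-02 -1.000e-04]
```

View pics/w4.png

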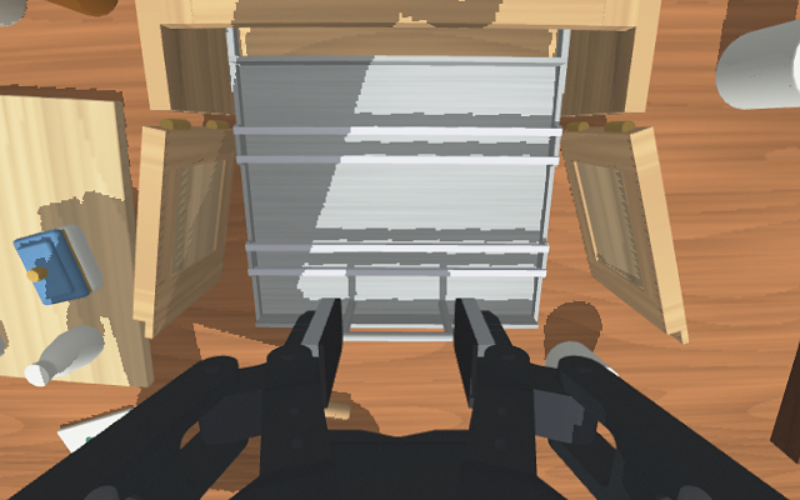

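The rack is fully out, with the back rails at rows ~130 and ~160 and the front rails at ~247 and ~272. I'll go on to view the board.

```bash
python3 - <<'E'
from h import *
p=lambda a,z,c='wrist':atz(c,np.array(a)/1.25,z).round(4)
for r in ([(237,130),(562,131)],[(240,159),(559,160)],[(247,247),(549,248)],[(249,272),(547,273)]):
    q=p(r,.061);d=q[0]-q[1];print(q.mean(0),-d[0]/d[1],q[:,1])
E
```

```text
[ 0.59615 -0.1056   0.061  ] -0.0286855482933915 [ 0.0321 -0.2433]
[ 0.57195 -0.105    0.061  ] -0.0286855482933915 [ 0.0327 -0.2427]
[ 0.4926  -0.10165  0.061  ] -0.028870443883074727 [ 0.0369 -0.2402]
[ 0.4682 -0.101   0.061 ] -0.02871500358937547 [ 0.0383 -0.2403]
```

{"fn": "apply_moves", "kwargs": {"targets": [{"translation": [0,-0.45,-0.15],"twist": 0,"hand": 1},{"translation": [0,-0.45,-0.15],"twist": 0,"hand": 1},{"translation": [0,-0.45,-0.15],"twist": 0,"hand": 1},{"translation": [0,-0.45,-0.15],"twist": 0,"hand": 1},{"translation": [0,-0.45,-0.15],"twist": 0,"hand": 1},{"translation": [0,-0.45,-0.15],"twist": 0,"hand": 1},{"translation": [0.1,-0.45,-0.1],"twist": 0,"hand": 1},{"translation": [0.2,-0.45,0],"twist": 0,"hand": 1}]}}

```text
time: 8.2
tool_pos: [0.5658, 0.258, 0.3954]
tool_rot: [-0.0, 1.0, -0.013, 0.001]
contact_force: [0.9, -0.8, 0.5]
gripper_width: 1.002
grasp_force: 0.0
```

{"fn": "apply_moves", "kwargs": {"targets": [{"translation": [0,-0.45,0],"twist": 0,"hand": 1},{"translation": [0,0,0],"twist": 0,"hand": 1},{"translation": [0,0,0],"twist": 0,"hand": 1}]}}

```text
time: 8.5
tool_pos: [0.5671, 0.3016, 0.3917]
tool_rot: [0.001, 1.0, -0.013, -0.002]
contact_force: [-0.0, -0.2, -0.6]
gripper_width: 0.999
grasp_force: 0.0
```

```bash
python3 - <<'E'
from h import *
print(state()['tool_pos'],state()['tool_rot'].round(4))
im=save('wrist','w5.png')
for q in ['round_a','oblong_a','bud_vase']:
    for r in regions_of('wrist',q):
        m=r['pixels'].astype(np.uint8);n=m.sum()
        if n<30: continue
        c,sz,a=cv2.minAreaRect(cv2.findNonZero(m)); ys,xs=np.nonzero(m)
        print(q,round(r['score'],2),n,'px800',(xs.mean()*1.25,ys.mean()*1.25))
    print([(round(r['score'],2),np.round(r['point'],3).tolist()) for r in recognise('wrist',q)])
# lid masks by colour
hsv=cv2.cvtColor(im,cv2.COLOR_RGB2HSV)
m=cv2.inRange(hsv,(95,90,40),(120,255,255))
n,l,st,ce=cv2.connectedComponentsWithStats(m)
for i in range(1,n):
    if st[i,4]>150:
        cs=cv2.findNonZero((l==i).astype(np.uint8)); box=cv2.boxPoints(cv2.minAreaRect(cs))
        print(ce[i]*1.25,st[i,4],atz('wrist',[ce[i]],.055).round(4), 'rect',atz('wrist',box,.055)[:,:2].round(3).tolist())
E
```

```text
[0.56714414 0.3016363  0.39168509] [ 9.000e-04  9.999e-01 -1.280e-02 -1.500e-03]
round_a 0.9 1496 px800 (np.float64(198.9655748663102), np.float64(132.7807486631016))
round_a 0.86 1218 px800 (np.float64(347.5297619047619), np.float64(251.24692118226602))
round_a 0.56 1307 px800 (np.float64(347.2188217291507), np.float64(168.09200459066562))
[(0.94, [0.499, 0.362, 0.053]), (0.92, [0.638, 0.523, 0.04]), (0.56, [0.594, 0.358, 0.053])]
oblong_a 0.69 1561 px800 (np.float64(447.0651825752723), np.float64(258.7844330557335))
oblong_a 0.66 1520 px800 (np.float64(340.0139802631579), np.float64(319.1381578947368))
[(0.84, [0.49, 0.241, 0.054]), (0.78, [0.407, 0.376, 0.05]), (0.46, [0.497, 0.364, 0.054])]
bud_vase 0.95 742 px800 (np.float64(437.10411051212935), np.float64(332.21192722371967))
[(0.7, [0.39, 0.257, 0.062]), (0.25, [0.533, 0.084, 0.098])]
[346.20304114 168.50626118] 1118 [[0.5972 0.358  0.055 ]] rect [[0.624, 0.383], [0.622, 0.33], [0.569, 0.332], [0.571, 0.387]]
[346.5        252.40885417] 960 [[0.4982 0.3639 0.055 ]] rect [[0.525, 0.389], [0.524, 0.336], [0.469, 0.339], [0.47, 0.393]]
[447.27619234 261.0809226 ] 1279 [[0.4839 0.2433 0.055 ]] rect [[0.512, 0.273], [0.521, 0.227], [0.453, 0.211], [0.444, 0.259]]
[116.30800269 326.3895427 ] 2974 [[0.4064 0.6681 0.055 ]] rect [[0.416, 0.739], [0.48, 0.659], [0.396, 0.599], [0.325, 0.68]]
[339.39946619 322.45662811] 1124 [[0.4059 0.3788 0.055 ]] rect [[0.435, 0.407], [0.444, 0.36], [0.373, 0.351], [0.363, 0.4]]
```

View pics/w5.png

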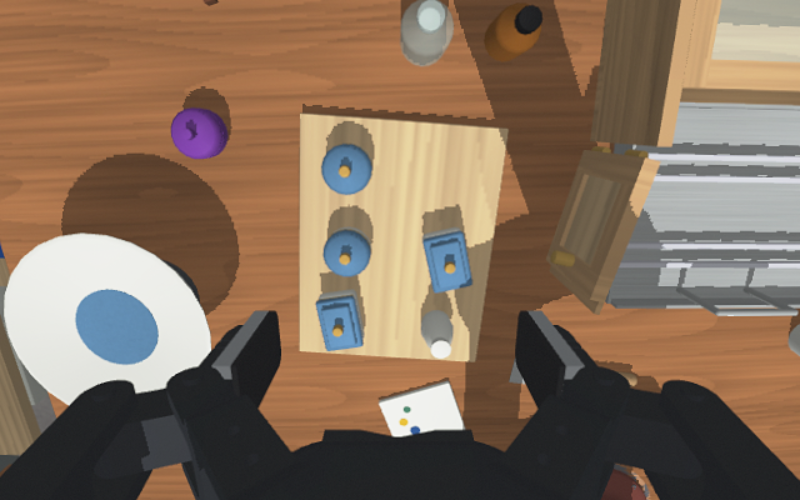

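The board has rounds at (346,168) and (346,252), and oblongs at (447,262) and (340,322). The vase is at (437,335), and the purple look-alike at (200,132) is off the board.

```bash
cat >> h.py <<'E'
def plan(x,y,z,yaw=-0.028):
    s=state();p=s['tool_pos'];M=R.from_quat(np.roll(s['tool_rot'],-1)).as_matrix()
    th=np.arctan2(M[1,0],M[0,0]);d=np.array([x,y,z])-p
    a=M.T@d; c,sn=np.cos(yaw),np.sin(yaw)
    print('t',s['time'],'at',p.round(4),'yaw',round(th,4),'delta tool',(a*10).round(2),'delta if turned first',np.round([10*(d[0]*c+d[1]*sn),10*(d[0]*sn-d[1]*c),-10*d[2]],2),'twist',round((th-yaw)*10,2))
E
python3 - <<'E'
from h import *
k=atz('wrist',np.array([(344,171),(344,257),(450,267),(338,328)])/1.25,.066);print(k.round(4))
plan(.597,.358,.15)
E
```

```text
[[0.5956 0.3592 0.066 ]
 [0.496  0.3656 0.066 ]
 [0.4802 0.2413 0.066 ]
 [0.4039 0.3791 0.066 ]]
t 8.85 at [0.5683 0.3004 0.3937] yaw -0.0286 delta tool [ 0.27 -0.58  2.44] delta if turned first [ 0.27 -0.58  2.44] twist -0.01
```

{"fn": "apply_moves", "kwargs": {"targets": [{"translation": [0.13,-0.29,0.3],"twist": 0,"hand": 1},{"translation": [0.13,-0.29,0.3],"twist": 0,"hand": 1},{"translation": [0,0,0.45],"twist": 0,"hand": 1},{"translation": [0,0,0.45],"twist": 0,"hand": 1},{"translation": [0,0,0.45],"twist": 0,"hand": 1},{"translation": [0,0,0.45],"twist": 0,"hand": 1},{"translation": [0,0,0.3],"twist": 0,"hand": 1},{"translation": [0,0,0],"twist": 0,"hand": 1}]}}

```text
time: 9.65
tool_pos: [0.5923, 0.3564, 0.1165]
tool_rot: [0.003, 1.0, -0.014, -0.005]
contact_force: [-0.7, -1.2, -0.3]
gripper_width: 0.999
grasp_force: 0.0
```

```bash
python3 - <<'E'
from h import *
plan(.596,.3585,.045)
E
```

```text
t 9.65 at [0.5923 0.3564 0.1165] yaw -0.028 delta tool [ 0.04 -0.03  0.71] delta if turned first [ 0.04 -0.02  0.71] twist -0.0
```

{"fn": "apply_moves", "kwargs": {"targets": [{"translation": [0.03,-0.02,0.4],"twist": 0,"hand": 1},{"translation": [0,0,0.28],"twist": 0,"hand": 1},{"translation": [0,0,0],"twist": 0,"hand": 1},{"translation": [0,0,0],"twist": 0,"hand": 0.3},{"translation": [0,0,0],"twist": 0,"hand": 0.3},{"translation": [0,0,0],"twist": 0,"hand": 0.3},{"translation": [0,0,0],"twist": 0,"hand": 0.3}]}}

```text
time: 10.35
tool_pos: [0.6015, 0.3617, 0.0599]
tool_rot: [-0.001, 1.0, -0.014, 0.003]
contact_force: [1.1, -1.0, 7.0]
gripper_width: 0.646
grasp_force: 63.9
```

{"fn": "apply_moves", "kwargs": {"targets": [{"translation": [0,0,-0.2],"twist": 0,"hand": 0.3},{"translation": [0,0,-0.4],"twist": 0,"hand": 0.3},{"translation": [0,0,-0.4],"twist": 0,"hand": 0.3},{"translation": [0,0,-0.5],"twist": 0,"hand": 0.3},{"translation": [0,0,0],"twist": 0,"hand": 0.3}]}}

```text
time: 10.85
tool_pos: [0.6031, 0.3628, 0.2177]
tool_rot: [-0.004, 1.0, -0.014, 0.008]
contact_force: [0.8, 0.9, -0.7]
gripper_width: 0.649
grasp_force: 63.7
```

```bash
python3 - <<'E'
from h import *
plan(.5859,-.0403,.12)
E
```

```text
t 10.85 at [0.6031 0.3628 0.2177] yaw -0.0271 delta tool [-0.08  4.04  0.94] delta if turned first [-0.06  4.03  0.98] twist 0.01
```

```bash
python3 - <<'E'
from h import *
for i in range(3):
    im=grab_frame('wrist'); s=state(); print(s['time'],s['tool_pos'].round(4),s['tool_rot'].round(4),s['contact_force'].round(1))
cv2.imwrite('pics/w6.png',cv2.resize(im[150:400,150:500,::-1],None,fx=2,fy=2))
E
```

```text
10.9 [0.6017 0.362  0.2134] [-0.0028  0.9999 -0.0135  0.0057] [ 0.3 -0.4 -1.9]
10.95 [0.6001 0.3612 0.2093] [-0.0014  0.9999 -0.0136  0.0028] [-0.4 -0.3 -1.4]
11.0 [0.5989 0.3607 0.2062] [-3.000e-04  9.999e-01 -1.350e-02  6.000e-04] [-0.9  0.7 -2.5]
```

View pics/w6.png

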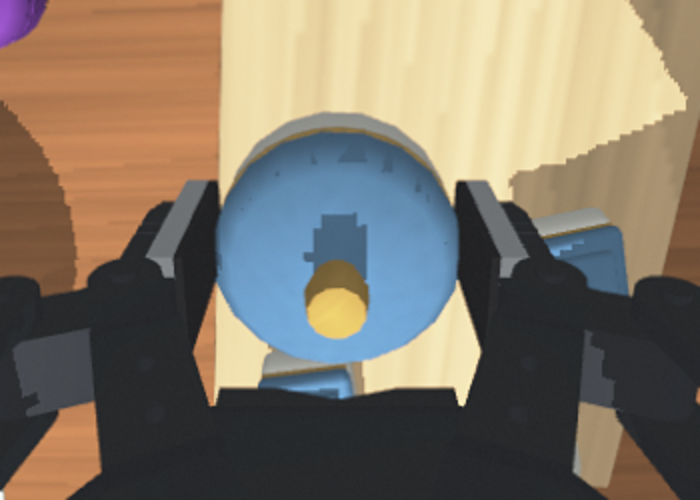

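The round box is held level between the pads, knob top at about (318,306) in the full frame.

```bash
python3 - <<'E'
from h import *
for i in range(2): im=grab_frame('wrist'); s=state(); print(s['time'],s['tool_pos'].round(4),s['tool_rot'].round(4),s['contact_force'].round(1))
c=get_calibration('wrist');K=np.array(c['camera_matrix']);print(K,c['D'])
hsv=cv2.cvtColor(im,cv2.COLOR_RGB2HSV)
m=cv2.inRange(hsv,(15,100,170),(35,255,255));m[:280]=0;m[330:]=0;m[:,:290]=0;m[:,350:]=0
ys,xs=np.nonzero(m);print('knob',xs.min(),xs.max(),ys.min(),ys.max())
b=cv2.inRange(hsv,(95,80,40),(120,255,255))[195:340,245:390];ys,xs=np.nonzero(b);w=b.sum(1)/255;print('lid',xs.min()+245,xs.max()+245,ys.min()+195,ys.max()+195, np.argmax(w)+195,w.max())
T=np.array(c['pose']);print(T.round(4))
def proj(P):
    q=(np.array(P)-T[:3,3])@T[:3,:3]; q=q*[1,-1,-1]
    return cv2.projectPoints(q.reshape(-1,1,3),np.zeros(3),np.zeros(3),K,np.array(c['D']))[0].reshape(-1,2)
M=R.from_quat(np.roll(s['tool_rot'],-1)).as_matrix();p=s['tool_pos']
for off in (.03,.035,.04,.045): # tcp height above box base
    k=p+M@[0,0,off-.056];e=M@[0,.007,0];l=p+M@[0,0,off-.037];f=M@[0,.029,0]
    print(off,'knobtop',proj([k+e,k-e]).round(1).tolist(),'lid',proj([l+f,l-f]).round(1).tolist())
E
```

```text
11.05 [0.5982 0.3603 0.2042] [ 4.000e-04  9.999e-01 -1.360e-02 -8.000e-04] [ 0.1  0.2 -2. ]
11.1 [0.5978 0.3602 0.2031] [ 7.000e-04  9.999e-01 -1.360e-02 -1.600e-03] [ 0.5  0.8 -2.2]
[[321.28720061   0.         318.05342131]
 [  0.         321.28720061 195.850648  ]
 [  0.           0.           1.        ]] [-0.0314509  0.         0.         0.         0.       ]
knob 303 332 294 318
lid 247 379 217 339 264 122.0
[[-2.650e-02  9.589e-01  2.827e-01  6.693e-01]
 [-9.996e-01 -2.540e-02 -7.400e-03  3.582e-01]
 [ 1.000e-04 -2.828e-01  9.592e-01  3.229e-01]
 [ 0.000e+00  0.000e+00  0.000e+00  1.000e+00]]
0.03 knobtop [[337.9, 317.8], [297.3, 317.7]] lid [[390.0, 287.3], [245.5, 287.1]]
0.035 knobtop [[337.1, 308.8], [298.2, 308.8]] lid [[387.5, 280.7], [248.1, 280.5]]
0.04 knobtop [[336.4, 300.6], [299.0, 300.6]] lid [[385.1, 274.5], [250.5, 274.4]]
0.045 knobtop [[335.7, 293.0], [299.7, 293.0]] lid [[382.9, 268.8], [252.8, 268.6]]
```

{"fn": "apply_moves", "kwargs": {"targets": [{"translation": [0,0.4,0],"twist": 0,"hand": 0.3},{"translation": [0,0.45,0],"twist": 0,"hand": 0.3},{"translation": [0,0.45,0],"twist": 0,"hand": 0.3},{"translation": [0,0.45,0],"twist": 0,"hand": 0.3},{"translation": [0,0.45,0],"twist": 0,"hand": 0.3},{"translation": [0,0.45,0],"twist": 0,"hand": 0.3},{"translation": [0,0.45,0],"twist": 0,"hand": 0.3},{"translation": [0,0.4,0],"twist": 0,"hand": 0.3}]}}

```text
time: 11.9
tool_pos: [0.5879, 0.0088, 0.2029]
tool_rot: [-0.0, 1.0, -0.014, -0.002]
contact_force: [0.9, -0.9, -0.8]
gripper_width: 0.642
grasp_force: 63.8
```

{"fn": "apply_moves", "kwargs": {"targets": [{"translation": [0,0.35,0],"twist": 0,"hand": 0.3},{"translation": [0,0.15,0],"twist": 0,"hand": 0.3},{"translation": [0,0,0],"twist": 0,"hand": 0.3},{"translation": [0,0,0],"twist": 0,"hand": 0.3},{"translation": [0,0,0],"twist": 0,"hand": 0.3},{"translation": [0,0,0],"twist": 0,"hand": 0.3}]}}

```text
time: 12.5
tool_pos: [0.588, -0.0379, 0.205]
tool_rot: [-0.0, 1.0, -0.013, -0.0]
contact_force: [0.2, 0.7, -1.5]
gripper_width: 0.646
grasp_force: 63.8
```

```bash
python3 - <<'E'
from h import *
plan(.5914,-.0403,.115)
E
```

```text
t 12.5 at [ 0.588  -0.0379  0.205 ] yaw -0.0254 delta tool [0.04 0.02 0.9 ] delta if turned first [0.03 0.02 0.9 ] twist 0.03
```

{"fn": "apply_moves", "kwargs": {"targets": [{"translation": [0.04,0.02,0.3],"twist": 0,"hand": 0.3},{"translation": [0,0,0.3],"twist": 0,"hand": 0.3},{"translation": [0,0,0.2],"twist": 0,"hand": 0.3},{"translation": [0,0,0.1],"twist": 0,"hand": 0.3},{"translation": [0,0,0],"twist": 0,"hand": 0.3},{"translation": [0,0,0],"twist": 0,"hand": 0.3},{"translation": [0,0,0],"twist": 0,"hand": 0.3},{"translation": [0,0,0],"twist": 0,"hand": 0.3}]}}

```text
time: 13.3
tool_pos: [0.5929, -0.0415, 0.117]
tool_rot: [0.0, 1.0, -0.014, 0.001]
contact_force: [0.3, 0.5, -0.4]
gripper_width: 0.644
grasp_force: 63.8
```

{"fn": "apply_moves", "kwargs": {"targets": [{"translation": [0,0,0.05],"twist": 0,"hand": 0.3},{"translation": [0,0,0.04],"twist": 0,"hand": 0.3},{"translation": [0,0,0],"twist": 0,"hand": 0.3},{"translation": [0,0,0],"twist": 0,"hand": 0.3},{"translation": [0,0,0],"twist": 0,"hand": 0.3}]}}

```text
time: 13.8
tool_pos: [0.5917, -0.0413, 0.106]
tool_rot: [-0.0, 1.0, -0.014, -0.0]
contact_force: [0.5, 0.5, -1.5]
gripper_width: 0.646
grasp_force: 63.9
```

{"fn": "apply_moves", "kwargs": {"targets": [{"translation": [0,0,0.02],"twist": 0,"hand": 0.3},{"translation": [0,0,0.02],"twist": 0,"hand": 0.3},{"translation": [0,0,0],"twist": 0,"hand": 0.3},{"translation": [0,0,0],"twist": 0,"hand": 0.3}]}}

```text
time: 14.2
tool_pos: [0.5944, -0.0415, 0.1058]
tool_rot: [0.0, 1.0, -0.014, 0.003]
contact_force: [-0.2, 0.9, 9.2]
gripper_width: 0.648
grasp_force: 64.9
```

{"fn": "apply_moves", "kwargs": {"targets": [{"translation": [0,0,0.02],"twist": 0,"hand": 0.3},{"translation": [0,0,0],"twist": 0,"hand": 0.3},{"translation": [0,0,0],"twist": 0,"hand": 0.3}]}}

```text
time: 14.5
tool_pos: [0.5958, -0.0415, 0.1058]
tool_rot: [0.0, 1.0, -0.014, 0.005]
contact_force: [-0.9, 1.0, 15.0]
gripper_width: 0.645
grasp_force: 65.5
```

{"fn": "apply_moves", "kwargs": {"targets": [{"translation": [0,0,-0.04],"twist": 0,"hand": 0.3},{"translation": [0,0,0],"twist": 0,"hand": 0.3},{"translation": [0,0,0],"twist": 0,"hand": 0.9},{"translation": [0,0,0],"twist": 0,"hand": 0.9},{"translation": [0,0,-0.3],"twist": 0,"hand": 0.9},{"translation": [0,0,-0.5],"twist": 0,"hand": 0.9},{"translation": [0,0,-0.5],"twist": 0,"hand": 1},{"translation": [0,0,0],"twist": 0,"hand": 1}]}}

```text
time: 15.3
tool_pos: [0.5957, -0.0421, 0.2433]
tool_rot: [0.001, 1.0, -0.014, 0.007]
contact_force: [0.8, 0.0, 0.7]
gripper_width: 1.001
grasp_force: 0.0
```

```bash
cat >> h.py <<'E'
def lids(cam='wrist',z=.055,amin=150):
    im=grab_frame(cam);hsv=cv2.cvtColor(im,cv2.COLOR_RGB2HSV)
    m=cv2.inRange(hsv,(95,90,40),(120,255,255))
    n,l,st,ce=cv2.connectedComponentsWithStats(m)
    for i in range(1,n):
        if st[i,4]<amin: continue
        b=(l==i).astype(np.uint8)
        box=atz(cam,cv2.boxPoints(cv2.minAreaRect(cv2.findNonZero(b))),z)[:,:2]
        e=box-np.roll(box,1,0);L=np.linalg.norm(e,axis=1);k=e[np.argmax(L)]
        print('px',ce[i].round(0),st[i,4],'centre',box.mean(0).round(4),'size',L[:2].round(3),'yaw long',round((np.arctan2(k[1],k[0])+np.pi/2)%np.pi-np.pi/2,3))
    return im
E
python3 - <<'E'
from h import *
print(state()['tool_pos'].round(4))
im=lids(z=.061+.039); cv2.imwrite('pics/w7.png',im[:,:,::-1])
plan(.496,.3645,.2)
E
```

```text
[ 0.5957 -0.0421  0.2433]
px [317. 200.] 2936 centre [ 0.5864 -0.0409] size [0.056 0.052] yaw long 0.065
px [ 69. 282.] 2083 centre [0.5103 0.1929] size [0.062 0.045] yaw long 0.157
px [  3. 357.] 173 centre [0.4309 0.2833] size [0.035 0.011] yaw long -0.328
t 15.35 at [ 0.5941 -0.0418  0.2392] yaw -0.0272 delta tool [-1.09 -4.04  0.38] delta if turned first [-1.09 -4.03  0.39] twist 0.01
```

View pics/w7.png

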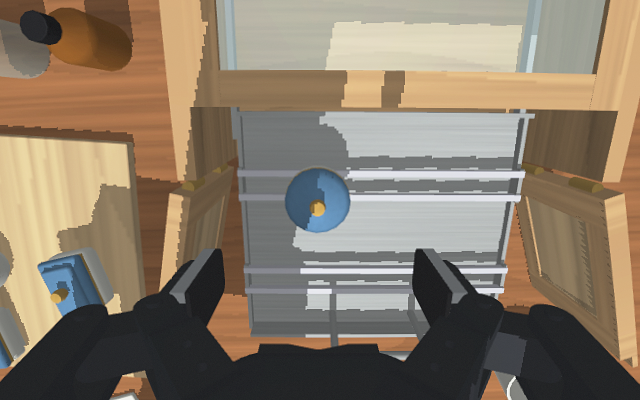

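R1 stands on both back rails at (.586,-.041), where it was meant to be. Next is round 2.

{"fn": "apply_moves", "kwargs": {"targets": [{"translation": [-0.1,-0.45,0],"twist": 0,"hand": 1},{"translation": [-0.12,-0.45,0],"twist": 0,"hand": 1},{"translation": [-0.12,-0.45,0],"twist": 0,"hand": 1},{"translation": [-0.12,-0.45,0],"twist": 0,"hand": 1},{"translation": [-0.12,-0.45,0],"twist": 0,"hand": 1},{"translation": [-0.12,-0.45,0],"twist": 0,"hand": 1},{"translation": [-0.12,-0.45,0],"twist": 0,"hand": 1},{"translation": [-0.12,-0.45,0],"twist": 0,"hand": 1}]}}

```text
time: 16.15
tool_pos: [0.5061, 0.3224, 0.2318]
tool_rot: [0.001, 1.0, -0.014, -0.002]
contact_force: [-0.6, -0.2, 0.3]
gripper_width: 0.996
grasp_force: 0.0
```

{"fn": "apply_moves", "kwargs": {"targets": [{"translation": [-0.1,-0.4,0],"twist": 0,"hand": 1},{"translation": [0,0,0],"twist": 0,"hand": 1},{"translation": [0,0,0],"twist": 0,"hand": 1},{"translation": [0,0,0],"twist": 0,"hand": 1}]}}

```text
time: 16.55
tool_pos: [0.4986, 0.3603, 0.2327]
tool_rot: [0.001, 1.0, -0.014, -0.001]
contact_force: [1.0, 0.5, 0.3]
gripper_width: 1.002
grasp_force: 0.0
```

```bash
python3 - <<'E'
from h import *
lids(); plan(.497,.364,.048)
E
```

```text
px [313. 183.] 2367 centre [0.4951 0.365 ] size [0.055 0.052] yaw long -0.057
px [436. 193.] 3139 centre [0.4811 0.2447] size [0.072 0.048] yaw long 0.242
px [ 35. 276.] 5871 centre [0.4005 0.6639] size [0.117 0.084] yaw long -0.324
px [302. 268.] 2582 centre [0.403 0.38 ] size [0.072 0.047] yaw long 0.088
t 16.6 at [0.4989 0.3601 0.2332] yaw -0.0287 delta tool [-0.02 -0.04  1.85] delta if turned first [-0.02 -0.04  1.85] twist -0.01
```

{"fn": "apply_moves", "kwargs": {"targets": [{"translation": [-0.03,-0.04,0.4],"twist": 0,"hand": 1},{"translation": [0,0,0.4],"twist": 0,"hand": 1},{"translation": [0,0,0.4],"twist": 0,"hand": 1},{"translation": [0,0,0.3],"twist": 0,"hand": 1},{"translation": [0,0,0.2],"twist": 0,"hand": 1},{"translation": [0,0,0],"twist": 0,"hand": 1},{"translation": [0,0,0],"twist": 0,"hand": 1},{"translation": [0,0,0],"twist": 0,"hand": 1}]}}

```text
time: 17.4
tool_pos: [0.4975, 0.3656, 0.0664]
tool_rot: [-0.001, 1.0, -0.014, 0.001]
contact_force: [0.1, -0.5, 0.0]
gripper_width: 0.999
grasp_force: 0.0
```

```bash
python3 - <<'E'
from h import *
plan(.4955,.3645,.05)
E
```

```text
t 17.4 at [0.4975 0.3656 0.0664] yaw -0.0281 delta tool [-0.02  0.01  0.16] delta if turned first [-0.02  0.01  0.16] twist -0.0
```

{"fn": "apply_moves", "kwargs": {"targets": [{"translation": [-0.02,0,0.08],"twist": 0,"hand": 1},{"translation": [0,0,0.08],"twist": 0,"hand": 1},{"translation": [0,0,0],"twist": 0,"hand": 1},{"translation": [0,0,0],"twist": 0,"hand": 1},{"translation": [0,0,0],"twist": 0,"hand": 0.3},{"translation": [0,0,0],"twist": 0,"hand": 0.3},{"translation": [0,0,0],"twist": 0,"hand": 0.3},{"translation": [0,0,0],"twist": 0,"hand": 0.3}]}}

```text
time: 18.2
tool_pos: [0.4946, 0.3658, 0.0491]
tool_rot: [-0.0, 1.0, -0.014, 0.001]
contact_force: [0.0, -0.8, 2.0]
gripper_width: 0.657
grasp_force: 64.4
```

{"fn": "apply_moves", "kwargs": {"targets": [{"translation": [0,0,-0.2],"twist": 0,"hand": 0.3},{"translation": [0,0,-0.4],"twist": 0,"hand": 0.3},{"translation": [0,0,-0.4],"twist": 0,"hand": 0.3},{"translation": [0,0,-0.4],"twist": 0,"hand": 0.3},{"translation": [0,0,-0.2],"twist": 0,"hand": 0.3},{"translation": [0,0,0],"twist": 0,"hand": 0.3},{"translation": [0,0,0],"twist": 0,"hand": 0.3},{"translation": [0,0,0],"twist": 0,"hand": 0.3}]}}

```text
time: 19.0
tool_pos: [0.4927, 0.3648, 0.2052]
tool_rot: [0.001, 1.0, -0.014, -0.002]
contact_force: [-0.4, -0.7, -1.1]
gripper_width: 0.656
grasp_force: 64.1
```

```bash
python3 - <<'E'
from h import *
plan(.5821,-.1703,.2)
E
```

```text
t 19.0 at [0.4927 0.3648 0.2052] yaw -0.0273 delta tool [1.04 5.32 0.06] delta if turned first [1.04 5.32 0.05] twist 0.01
```

{"fn": "apply_moves", "kwargs": {"targets": [{"translation": [0.09,0.4,0],"twist": 0,"hand": 0.3},{"translation": [0.09,0.45,0],"twist": 0,"hand": 0.3},{"translation": [0.09,0.45,0],"twist": 0,"hand": 0.3},{"translation": [0.09,0.45,0],"twist": 0,"hand": 0.3},{"translation": [0.09,0.45,0],"twist": 0,"hand": 0.3},{"translation": [0.09,0.45,0],"twist": 0,"hand": 0.3},{"translation": [0.09,0.45,0],"twist": 0,"hand": 0.3},{"translation": [0.09,0.45,0],"twist": 0,"hand": 0.3}]}}

```text
time: 19.8
tool_pos: [0.5551, 0.007, 0.2056]
tool_rot: [-0.0, 1.0, -0.014, -0.002]
contact_force: [0.8, -0.0, -0.9]
gripper_width: 0.658
grasp_force: 64.2
```

{"fn": "apply_moves", "kwargs": {"targets": [{"translation": [0.09,0.45,0],"twist": 0,"hand": 0.3},{"translation": [0.09,0.45,0],"twist": 0,"hand": 0.3},{"translation": [0.09,0.45,0],"twist": 0,"hand": 0.3},{"translation": [0.05,0.35,0],"twist": 0,"hand": 0.3},{"translation": [0,0,0],"twist": 0,"hand": 0.3},{"translation": [0,0,0],"twist": 0,"hand": 0.3},{"translation": [0,0,0],"twist": 0,"hand": 0.3},{"translation": [0,0,0],"twist": 0,"hand": 0.3}]}}

```text
time: 20.6
tool_pos: [0.5833, -0.1607, 0.2075]
tool_rot: [-0.0, 1.0, -0.013, -0.001]
contact_force: [-0.1, -0.2, -1.2]
gripper_width: 0.658
grasp_force: 64.3
```

```bash
python3 - <<'E'
from h import *
plan(.5815,-.1703,.103)
E
```

```text
t 20.6 at [ 0.5833 -0.1607  0.2075] yaw -0.0255 delta tool [-0.01  0.1   1.05] delta if turned first [-0.02  0.1   1.05] twist 0.02
```

{"fn": "apply_moves", "kwargs": {"targets": [{"translation": [-0.02,0.1,0.35],"twist": 0,"hand": 0.3},{"translation": [0,0,0.35],"twist": 0,"hand": 0.3},{"translation": [0,0,0.2],"twist": 0,"hand": 0.3},{"translation": [0,0,0.14],"twist": 0,"hand": 0.3},{"translation": [0,0,0],"twist": 0,"hand": 0.3},{"translation": [0,0,0],"twist": 0,"hand": 0.3},{"translation": [0,0,0],"twist": 0,"hand": 0.3},{"translation": [0,0,0],"twist": 0,"hand": 0.3}]}}

```text
time: 21.4
tool_pos: [0.5825, -0.1724, 0.1062]
tool_rot: [0.001, 1.0, -0.013, 0.001]
contact_force: [-0.3, 0.1, -1.7]
gripper_width: 0.658
grasp_force: 64.3
```

{"fn": "apply_moves", "kwargs": {"targets": [{"translation": [0,0,0.04],"twist": 0,"hand": 0.3},{"translation": [0,0,0.03],"twist": 0,"hand": 0.3},{"translation": [0,0,0],"twist": 0,"hand": 0.3},{"translation": [0,0,0],"twist": 0,"hand": 0.3}]}}

```text
time: 21.8
tool_pos: [0.5812, -0.1721, 0.097]
tool_rot: [-0.0, 1.0, -0.014, -0.0]
contact_force: [0.2, 0.4, -1.3]
gripper_width: 0.658
grasp_force: 64.3
```

{"fn": "apply_moves", "kwargs": {"targets": [{"translation": [0,0,0.03],"twist": 0,"hand": 0.3},{"translation": [0,0,0],"twist": 0,"hand": 0.3},{"translation": [0,0,0],"twist": 0,"hand": 0.3}]}}

```text
time: 22.1
tool_pos: [0.5821, -0.1723, 0.0951]
tool_rot: [0.0, 1.0, -0.014, 0.001]
contact_force: [1.4, 0.0, 1.9]
gripper_width: 0.657
grasp_force: 64.6
```

{"fn": "apply_moves", "kwargs": {"targets": [{"translation": [0,0,0],"twist": 0,"hand": 0.9},{"translation": [0,0,0],"twist": 0,"hand": 0.9},{"translation": [0,0,-0.3],"twist": 0,"hand": 0.9},{"translation": [0,0,-0.5],"twist": 0,"hand": 0.9},{"translation": [0,0,-0.5],"twist": 0,"hand": 1},{"translation": [0,0,-0.1],"twist": 0,"hand": 1},{"translation": [0,0,0],"twist": 0,"hand": 1},{"translation": [0,0,0],"twist": 0,"hand": 1}]}}

```text
time: 22.9
tool_pos: [0.5806, -0.1718, 0.2326]
tool_rot: [-0.0, 1.0, -0.014, -0.001]
contact_force: [-0.3, 0.6, -1.7]
gripper_width: 1.005
grasp_force: 0.0
```

```bash
python3 - <<'E'
from h import *
lids(z=.1,amin=800); plan(.481,.2435,.22,.235)
E
```

```text
px [165. 187.] 3282 centre [ 0.5874 -0.0451] size [0.056 0.057] yaw long -0.846
px [319. 189.] 3270 centre [ 0.5825 -0.1717] size [0.056 0.053] yaw long 1.545
t 22.95 at [ 0.5802 -0.1716  0.2314] yaw -0.0272 delta tool [-1.1  -4.12  0.13] delta if turned first [ 0.   -4.27  0.11] twist -2.62
```

{"fn": "apply_moves", "kwargs": {"targets": [{"translation": [-0.1,-0.4,0],"twist": 0,"hand": 1},{"translation": [-0.12,-0.45,0],"twist": 0,"hand": 1},{"translation": [-0.12,-0.45,0],"twist": 0,"hand": 1},{"translation": [-0.12,-0.45,0],"twist": 0,"hand": 1},{"translation": [-0.12,-0.45,0],"twist": 0,"hand": 1},{"translation": [-0.12,-0.45,0],"twist": 0,"hand": 1},{"translation": [-0.12,-0.45,0],"twist": 0,"hand": 1},{"translation": [-0.12,-0.45,0],"twist": 0,"hand": 1}]}}

```text
time: 23.75
tool_pos: [0.495, 0.1867, 0.2312]
tool_rot: [0.001, 1.0, -0.014, -0.002]
contact_force: [0.8, -0.1, 0.4]
gripper_width: 1.0
grasp_force: 0.0
```

{"fn": "apply_moves", "kwargs": {"targets": [{"translation": [-0.12,-0.45,0],"twist": 0,"hand": 1},{"translation": [-0.05,-0.15,0],"twist": 0,"hand": 1},{"translation": [0,0,0],"twist": -1,"hand": 1},{"translation": [0,0,0],"twist": -1,"hand": 1},{"translation": [0,0,0],"twist": -0.6,"hand": 1},{"translation": [0,0,0],"twist": 0,"hand": 1},{"translation": [0,0,0],"twist": 0,"hand": 1},{"translation": [0,0,0],"twist": 0,"hand": 1}]}}

```text
time: 24.55
tool_pos: [0.4815, 0.2453, 0.2334]
tool_rot: [0.0, 0.993, 0.115, -0.001]
contact_force: [-0.3, -0.2, 0.2]
gripper_width: 1.001
grasp_force: 0.0
```

```bash
python3 - <<'E'
from h import *
lids(amin=800); plan(.481,.2435,.065,.23)
E
```

```text
px [320. 180.] 3302 centre [0.4804 0.2428] size [0.05  0.069] yaw long 0.227
px [173. 223.] 2923 centre [0.4023 0.3779] size [0.074 0.048] yaw long 0.08
t 24.6 at [0.4816 0.2455 0.2337] yaw 0.2318 delta tool [-0.01  0.02  1.69] delta if turned first [-0.01  0.02  1.69] twist 0.02
```

{"fn": "apply_moves", "kwargs": {"targets": [{"translation": [-0.01,0.02,0.4],"twist": 0,"hand": 1},{"translation": [0,0,0.4],"twist": 0,"hand": 1},{"translation": [0,0,0.4],"twist": 0,"hand": 1},{"translation": [0,0,0.3],"twist": 0,"hand": 1},{"translation": [0,0,0.19],"twist": 0,"hand": 1},{"translation": [0,0,0.1],"twist": 0,"hand": 1},{"translation": [0,0,0],"twist": 0,"hand": 1},{"translation": [0,0,0],"twist": 0,"hand": 1}]}}

```text
time: 25.4
tool_pos: [0.482, 0.2438, 0.0564]
tool_rot: [-0.0, 0.993, 0.116, 0.001]
contact_force: [0.5, 0.4, 1.1]
gripper_width: 1.003
grasp_force: 0.0
```

```bash
python3 - <<'E'
from h import *
plan(.4805,.2433,.05,.23)
E
```

```text
t 25.4 at [0.482  0.2438 0.0564] yaw 0.2326 delta tool [-0.02  0.    0.06] delta if turned first [-0.02  0.    0.06] twist 0.03
```

{"fn": "apply_moves", "kwargs": {"targets": [{"translation": [-0.01,0,0.04],"twist": 0,"hand": 1},{"translation": [0,0,0],"twist": 0,"hand": 1},{"translation": [0,0,0],"twist": 0,"hand": 1},{"translation": [0,0,0],"twist": 0,"hand": 0.2},{"translation": [0,0,0],"twist": 0,"hand": 0.2},{"translation": [0,0,0],"twist": 0,"hand": 0.2},{"translation": [0,0,0],"twist": 0,"hand": 0.2},{"translation": [0,0,0],"twist": 0,"hand": 0.2}]}}

```text
time: 26.2
tool_pos: [0.4808, 0.2436, 0.0519]
tool_rot: [-0.0, 0.993, 0.116, 0.001]
contact_force: [1.6, -0.6, 2.7]
gripper_width: 0.574
grasp_force: 63.5
```

{"fn": "apply_moves", "kwargs": {"targets": [{"translation": [0,0,-0.2],"twist": 0,"hand": 0.2},{"translation": [0,0,-0.4],"twist": 0,"hand": 0.2},{"translation": [0,0,-0.4],"twist": 0,"hand": 0.2},{"translation": [0,0,-0.4],"twist": 1,"hand": 0.2},{"translation": [0,0,-0.2],"twist": 1,"hand": 0.2},{"translation": [0,0,0],"twist": 0.6,"hand": 0.2},{"translation": [0,0,0],"twist": 0,"hand": 0.2},{"translation": [0,0,0],"twist": 0,"hand": 0.2}]}}

```text
time: 27.0
tool_pos: [0.4794, 0.2431, 0.2098]
tool_rot: [0.0, 1.0, -0.013, -0.001]
contact_force: [0.1, -0.2, -2.0]
gripper_width: 0.573
grasp_force: 62.9
```

```bash
python3 - <<'E'
from h import *
plan(.4823,-.0363,.2)
E
```

```text
t 27.0 at [0.4794 0.2431 0.2098] yaw -0.0259 delta tool [0.1  2.79 0.1 ] delta if turned first [0.11 2.79 0.1 ] twist 0.02
```

{"fn": "apply_moves", "kwargs": {"targets": [{"translation": [0.05,0.4,0],"twist": 0,"hand": 0.2},{"translation": [0.05,0.45,0],"twist": 0,"hand": 0.2},{"translation": [0,0.45,0],"twist": 0,"hand": 0.2},{"translation": [0,0.45,0],"twist": 0,"hand": 0.2},{"translation": [0,0.45,0],"twist": 0,"hand": 0.2},{"translation": [0,0.4,0],"twist": 0,"hand": 0.2},{"translation": [0,0.2,0],"twist": 0,"hand": 0.2},{"translation": [0,0,0],"twist": 0,"hand": 0.2}]}}

```text
time: 27.8
tool_pos: [0.4818, -0.0389, 0.2098]
tool_rot: [0.0, 1.0, -0.015, -0.001]
contact_force: [-0.2, 0.9, -2.0]
gripper_width: 0.573
grasp_force: 63.1
```

{"fn": "apply_moves", "kwargs": {"targets": [{"translation": [0,0,0],"twist": 0,"hand": 0.2},{"translation": [0,0,0],"twist": 0,"hand": 0.2},{"translation": [0,0,0],"twist": 0,"hand": 0.2}]}}

```text
time: 28.1
tool_pos: [0.4825, -0.0358, 0.2109]
tool_rot: [-0.0, 1.0, -0.013, -0.0]
contact_force: [-0.2, 0.2, -1.3]
gripper_width: 0.57
grasp_force: 63.1
```

```bash
python3 - <<'E'
from h import *
plan(.4823,-.0363,.105)
E
```

```text
t 28.1 at [ 0.4825 -0.0358  0.2109] yaw -0.0253 delta tool [-0.    0.01  1.06] delta if turned first [-0.    0.01  1.06] twist 0.03
```

{"fn": "apply_moves", "kwargs": {"targets": [{"translation": [0,0,0.35],"twist": 0.03,"hand": 0.2},{"translation": [0,0,0.35],"twist": 0,"hand": 0.2},{"translation": [0,0,0.2],"twist": 0,"hand": 0.2},{"translation": [0,0,0.14],"twist": 0,"hand": 0.2},{"translation": [0,0,0],"twist": 0,"hand": 0.2},{"translation": [0,0,0],"twist": 0,"hand": 0.2},{"translation": [0,0,0],"twist": 0,"hand": 0.2},{"translation": [0,0,0],"twist": 0,"hand": 0.2}]}}

```text
time: 28.9
tool_pos: [0.4836, -0.037, 0.1089]
tool_rot: [0.0, 1.0, -0.015, 0.001]
contact_force: [0.1, -0.0, -1.7]
gripper_width: 0.572
grasp_force: 63.0
```

{"fn": "apply_moves", "kwargs": {"targets": [{"translation": [0,0,0.04],"twist": 0,"hand": 0.2},{"translation": [0,0,0.03],"twist": 0,"hand": 0.2},{"translation": [0,0,0],"twist": 0,"hand": 0.2},{"translation": [0,0,0],"twist": 0,"hand": 0.2}]}}

```text
time: 29.3
tool_pos: [0.4824, -0.0368, 0.1001]
tool_rot: [-0.0, 1.0, -0.015, -0.0]
contact_force: [0.7, 0.5, -2.0]
gripper_width: 0.571
grasp_force: 63.0
```

{"fn": "apply_moves", "kwargs": {"targets": [{"translation": [0,0,0.03],"twist": 0,"hand": 0.2},{"translation": [0,0,0],"twist": 0,"hand": 0.2},{"translation": [0,0,0],"twist": 0,"hand": 0.2}]}}

```text
time: 29.6
tool_pos: [0.4833, -0.0369, 0.098]
tool_rot: [0.0, 1.0, -0.015, 0.001]
contact_force: [1.2, 0.2, 1.4]
gripper_width: 0.57
grasp_force: 63.5
```

{"fn": "apply_moves", "kwargs": {"targets": [{"translation": [0,0,0],"twist": 0,"hand": 0.85},{"translation": [0,0,0],"twist": 0,"hand": 0.85},{"translation": [0,0,-0.3],"twist": 0,"hand": 0.85},{"translation": [0,0,-0.5],"twist": 0,"hand": 0.85},{"translation": [0,0,-0.5],"twist": 0,"hand": 1},{"translation": [0,0,-0.1],"twist": 0,"hand": 1},{"translation": [0,0,0],"twist": 0,"hand": 1},{"translation": [0,0,0],"twist": 0,"hand": 1}]}}

```text
time: 30.4
tool_pos: [0.4819, -0.0367, 0.2357]
tool_rot: [-0.0, 1.0, -0.015, -0.001]
contact_force: [0.1, -0.0, -1.0]
gripper_width: 1.0
grasp_force: 0.0
```

```bash
python3 - <<'E'
from h import *
lids(z=.1,amin=800); plan(.403,.379,.23,.09)
E
```

```text
px [320.  56.] 4364 centre [ 0.5845 -0.0411] size [0.055 0.053] yaw long -1.48
px [489.  60.] 4361 centre [ 0.5794 -0.1674] size [0.054 0.056] yaw long 1.552
px [318. 188.] 4432 centre [ 0.4822 -0.0368] size [0.05  0.069] yaw long -0.028
t 30.45 at [ 0.4814 -0.0365  0.2348] yaw -0.0302 delta tool [-0.91 -4.13  0.05] delta if turned first [-0.41 -4.21  0.05] twist -1.2
```

{"fn": "apply_moves", "kwargs": {"targets": [{"translation": [-0.09,-0.4,0],"twist": 0,"hand": 1},{"translation": [-0.1,-0.45,0],"twist": 0,"hand": 1},{"translation": [-0.1,-0.45,0],"twist": 0,"hand": 1},{"translation": [-0.1,-0.45,0],"twist": 0,"hand": 1},{"translation": [-0.1,-0.45,0],"twist": 0,"hand": 1},{"translation": [-0.1,-0.45,0],"twist": 0,"hand": 1},{"translation": [-0.1,-0.45,0],"twist": 0,"hand": 1},{"translation": [-0.1,-0.45,0],"twist": 0,"hand": 1}]}}

```text
time: 31.25
tool_pos: [0.4125, 0.3216, 0.2343]
tool_rot: [0.001, 1.0, -0.015, -0.002]
contact_force: [1.2, -0.1, -0.8]
gripper_width: 1.002
grasp_force: 0.0
```

{"fn": "apply_moves", "kwargs": {"targets": [{"translation": [-0.1,-0.45,0],"twist": 0,"hand": 1},{"translation": [-0.02,-0.1,0],"twist": 0,"hand": 1},{"translation": [0,0,0],"twist": -0.6,"hand": 1},{"translation": [0,0,0],"twist": -0.6,"hand": 1},{"translation": [0,0,0],"twist": 0,"hand": 1},{"translation": [0,0,0],"twist": 0,"hand": 1},{"translation": [0,0,0],"twist": 0,"hand": 1}]}}

```text
time: 31.95
tool_pos: [0.4039, 0.3751, 0.2364]
tool_rot: [0.0, 0.999, 0.044, -0.001]
contact_force: [0.3, -0.4, 0.2]
gripper_width: 1.002
grasp_force: 0.0
```

```bash
python3 - <<'E'
from h import *
lids(amin=800); plan(.403,.379,.053,.09)
E
```

```text
px [ 29. 145.] 6321 centre [0.4151 0.6505] size [0.072 0.114] yaw long -0.179
px [312. 180.] 3220 centre [0.4009 0.3806] size [0.069 0.047] yaw long 0.107
t 32.0 at [0.404  0.3753 0.2367] yaw 0.0886 delta tool [-0.01 -0.04  1.84] delta if turned first [-0.01 -0.04  1.84] twist -0.01
```

{"fn": "apply_moves", "kwargs": {"targets": [{"translation": [-0.02,-0.05,0.4],"twist": -0.15,"hand": 1},{"translation": [0,0,0.4],"twist": 0,"hand": 1},{"translation": [0,0,0.4],"twist": 0,"hand": 1},{"translation": [0,0,0.3],"twist": 0,"hand": 1},{"translation": [0,0,0.21],"twist": 0,"hand": 1},{"translation": [0,0,0.1],"twist": 0,"hand": 1},{"translation": [0,0,0],"twist": 0,"hand": 1},{"translation": [0,0,0],"twist": 0,"hand": 1}]}}

```text
time: 32.8
tool_pos: [0.4024, 0.381, 0.0575]
tool_rot: [-0.0, 0.999, 0.052, 0.001]
contact_force: [-0.4, 0.6, 0.1]
gripper_width: 0.998
grasp_force: 0.0
```

```bash
python3 - <<'E'
from h import *
plan(.402,.380,.051,.1)
E
```

```text
t 32.8 at [0.4024 0.381  0.0575] yaw 0.1045 delta tool [-0.    0.01  0.06] delta if turned first [-0.    0.01  0.06] twist 0.05
```

{"fn": "apply_moves", "kwargs": {"targets": [{"translation": [0,0,0.05],"twist": 0,"hand": 1},{"translation": [0,0,0],"twist": 0,"hand": 1},{"translation": [0,0,0],"twist": 0,"hand": 1},{"translation": [0,0,0],"twist": 0,"hand": 0.2},{"translation": [0,0,0],"twist": 0,"hand": 0.2},{"translation": [0,0,0],"twist": 0,"hand": 0.2},{"translation": [0,0,0],"twist": 0,"hand": 0.2},{"translation": [0,0,0],"twist": 0,"hand": 0.2}]}}

```text
time: 33.6
tool_pos: [0.402, 0.3809, 0.0519]
tool_rot: [-0.0, 0.999, 0.052, 0.001]
contact_force: [0.7, 1.2, 3.0]
gripper_width: 0.566
grasp_force: 63.7
```

{"fn": "apply_moves", "kwargs": {"targets": [{"translation": [0,0,-0.2],"twist": 0,"hand": 0.2},{"translation": [0,0,-0.4],"twist": 0,"hand": 0.2},{"translation": [0,0,-0.4],"twist": 0,"hand": 0.2},{"translation": [0,0,-0.4],"twist": 0.7,"hand": 0.2},{"translation": [0,0,-0.2],"twist": 0.62,"hand": 0.2},{"translation": [0,0,0],"twist": 0,"hand": 0.2},{"translation": [0,0,0],"twist": 0,"hand": 0.2},{"translation": [0,0,0],"twist": 0,"hand": 0.2}]}}

```text
time: 34.4
tool_pos: [0.4004, 0.3797, 0.2083]
tool_rot: [0.001, 1.0, -0.013, -0.002]
contact_force: [0.9, 0.2, -1.5]
gripper_width: 0.566
grasp_force: 63.3
```

```bash
python3 - <<'E'
from h import *
plan(.4785,-.1663,.2)
E
```

```text
t 34.4 at [0.4004 0.3797 0.2083] yaw -0.0264 delta tool [0.93 5.44 0.1 ] delta if turned first [0.93 5.44 0.08] twist 0.02
```

{"fn": "apply_moves", "kwargs": {"targets": [{"translation": [0.07,0.4,0],"twist": 0,"hand": 0.2},{"translation": [0.08,0.45,0],"twist": 0,"hand": 0.2},{"translation": [0.08,0.45,0],"twist": 0,"hand": 0.2},{"translation": [0.08,0.45,0],"twist": 0,"hand": 0.2},{"translation": [0.08,0.45,0],"twist": 0,"hand": 0.2},{"translation": [0.08,0.45,0],"twist": 0,"hand": 0.2},{"translation": [0.08,0.45,0],"twist": 0,"hand": 0.2},{"translation": [0.08,0.45,0],"twist": 0,"hand": 0.2}]}}

```text
time: 35.2
tool_pos: [0.4537, 0.0223, 0.2089]
tool_rot: [-0.0, 1.0, -0.013, -0.002]
contact_force: [0.5, 0.8, -0.7]
gripper_width: 0.571
grasp_force: 63.3
```

{"fn": "apply_moves", "kwargs": {"targets": [{"translation": [0.08,0.45,0],"twist": 0,"hand": 0.2},{"translation": [0.08,0.45,0],"twist": 0,"hand": 0.2},{"translation": [0.08,0.45,0],"twist": 0,"hand": 0.2},{"translation": [0.06,0.4,0],"twist": 0,"hand": 0.2},{"translation": [0,0.1,0],"twist": 0,"hand": 0.2},{"translation": [0,0,0],"twist": 0,"hand": 0.2},{"translation": [0,0,0],"twist": 0,"hand": 0.2},{"translation": [0,0,0],"twist": 0,"hand": 0.2}]}}

```text
time: 36.0
tool_pos: [0.4796, -0.1603, 0.2105]
tool_rot: [-0.0, 1.0, -0.013, -0.001]
contact_force: [0.0, 0.3, -0.9]
gripper_width: 0.566
grasp_force: 63.3
```

```bash
python3 - <<'E'
from h import *
plan(.4785,-.1663,.105)
E
```

```text
t 36.0 at [ 0.4796 -0.1603  0.2105] yaw -0.0253 delta tool [-0.01  0.06  1.06] delta if turned first [-0.01  0.06  1.06] twist 0.03
```

{"fn": "apply_moves", "kwargs": {"targets": [{"translation": [-0.01,0.06,0.35],"twist": 0.03,"hand": 0.2},{"translation": [0,0,0.35],"twist": 0,"hand": 0.2},{"translation": [0,0,0.2],"twist": 0,"hand": 0.2},{"translation": [0,0,0.14],"twist": 0,"hand": 0.2},{"translation": [0,0,0],"twist": 0,"hand": 0.2},{"translation": [0,0,0],"twist": 0,"hand": 0.2},{"translation": [0,0,0],"twist": 0,"hand": 0.2},{"translation": [0,0,0],"twist": 0,"hand": 0.2}]}}

```text
time: 36.8
tool_pos: [0.4796, -0.1681, 0.1089]
tool_rot: [0.001, 1.0, -0.015, 0.001]
contact_force: [-0.3, 0.4, -1.2]
gripper_width: 0.572
grasp_force: 63.3
```

{"fn": "apply_moves", "kwargs": {"targets": [{"translation": [0,0,0.04],"twist": 0,"hand": 0.2},{"translation": [0,0,0.04],"twist": 0,"hand": 0.2},{"translation": [0,0,0.01],"twist": 0,"hand": 0.2},{"translation": [0,0,0],"twist": 0,"hand": 0.2},{"translation": [0,0,0],"twist": 0,"hand": 0.2}]}}

```text
time: 37.3
tool_pos: [0.4786, -0.1677, 0.0981]
tool_rot: [-0.0, 1.0, -0.015, -0.0]
contact_force: [-0.6, -0.7, -1.7]
gripper_width: 0.57
grasp_force: 63.5
```

{"fn": "apply_moves", "kwargs": {"targets": [{"translation": [0,0,0.02],"twist": 0,"hand": 0.2},{"translation": [0,0,0],"twist": 0,"hand": 0.2},{"translation": [0,0,0],"twist": 0,"hand": 0.2}]}}

```text
time: 37.6
tool_pos: [0.4798, -0.1679, 0.0979]
tool_rot: [0.0, 1.0, -0.015, 0.001]
contact_force: [-0.0, 1.4, 4.9]
gripper_width: 0.572
grasp_force: 63.9
```

{"fn": "apply_moves", "kwargs": {"targets": [{"translation": [0,0,0],"twist": 0,"hand": 0.85},{"translation": [0,0,0],"twist": 0,"hand": 0.85},{"translation": [0,0,-0.3],"twist": 0,"hand": 0.85},{"translation": [0,0,-0.5],"twist": 0,"hand": 0.85},{"translation": [0,0,-0.5],"twist": 0,"hand": 1},{"translation": [0,0,-0.1],"twist": 0,"hand": 1},{"translation": [0,0,0],"twist": 0,"hand": 1},{"translation": [0,0,0],"twist": 0,"hand": 1}]}}

```text
time: 38.4
tool_pos: [0.478, -0.1675, 0.2347]
tool_rot: [-0.0, 1.0, -0.015, -0.001]
contact_force: [0.4, -0.3, -0.8]
gripper_width: 1.004
grasp_force: 0.0
```

```bash
python3 - <<'E'
from h import *
im=lids(z=.1,amin=800); cv2.imwrite('pics/w8.png',im[:,:,::-1]); plan(.40,-.102,.25)
for c in ['scene','top']:
    im=grab_frame(c)
    for q in ['round_a','oblong_a']: print(c,q,[(round(r['score'],2),np.round(r['point'],3).tolist()) for r in recognise(c,q)])
E
```

```text
px [151.  57.] 4418 centre [ 0.5847 -0.0449] size [0.056 0.056] yaw long 1.531
px [321.  57.] 4414 centre [ 0.58   -0.1717] size [0.054 0.053] yaw long 1.541
px [165. 188.] 4408 centre [ 0.4824 -0.0394] size [0.075 0.049] yaw long -0.109
px [319. 189.] 4476 centre [ 0.4785 -0.1673] size [0.069 0.047] yaw long -0.055
t 38.45 at [ 0.4776 -0.1672  0.2337] yaw -0.0302 delta tool [-0.8  -0.63 -0.16] delta if turned first [-0.79 -0.63 -0.16] twist -0.02
scene round_a [(0.65, [0.6, -0.041, 0.101]), (0.58, [0.595, -0.167, 0.095]), (0.58, [0.654, 0.525, 0.04]), (0.57, [0.841, 0.183, 0.035])]
scene oblong_a [(0.86, [0.501, -0.032, 0.098]), (0.62, [0.499, -0.162, 0.096]), (0.49, [0.535, 0.083, 0.078])]
top round_a [(0.78, [0.584, -0.043, 0.104]), (0.76, [0.822, 0.178, 0.042]), (0.64, [0.633, 0.528, 0.042]), (0.52, [0.582, -0.17, 0.102])]
top oblong_a [(0.73, [0.481, -0.036, 0.102]), (0.54, [0.465, -0.15, 0.096])]
```

View pics/w8.png

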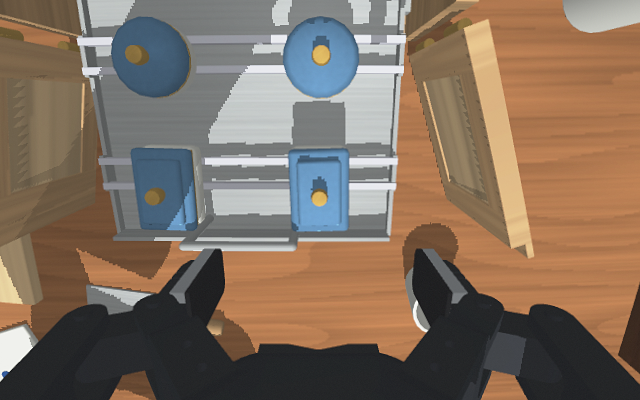

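All four boxes stand square across both rails, well apart: rounds at (151,57) and (321,57), oblongs at (165,188) and (319,189). Now I'll push the rack home from in front of the bar.

{"fn": "apply_moves", "kwargs": {"targets": [{"translation": [-0.4,-0.3,0],"twist": 0,"hand": 0},{"translation": [-0.4,-0.35,0],"twist": 0,"hand": 0},{"translation": [0,0,0],"twist": 0,"hand": 0},{"translation": [0,0,0],"twist": 0,"hand": 0},{"translation": [0,0,0],"twist": 0,"hand": 0},{"translation": [0,0,0],"twist": 0,"hand": 0}]}}

```text
time: 39.35
tool_pos: [0.4038, -0.1032, 0.2367]
tool_rot: [0.0, 1.0, -0.015, 0.0]
contact_force: [0.5, 1.1, 0.4]
gripper_width: -0.001
grasp_force: 0.0
```

```bash
python3 - <<'E'
from h import *
plan(.40,-.102,.113)
E
```

```text
t 39.35 at [ 0.4038 -0.1032  0.2367] yaw -0.0308 delta tool [-0.04 -0.01  1.24] delta if turned first [-0.04 -0.01  1.24] twist -0.03
```

{"fn": "apply_moves", "kwargs": {"targets": [{"translation": [-0.03,0,0.4],"twist": 0,"hand": 0},{"translation": [0,0,0.4],"twist": 0,"hand": 0},{"translation": [0,0,0.3],"twist": 0,"hand": 0},{"translation": [0,0,0.12],"twist": 0,"hand": 0},{"translation": [0,0,0],"twist": 0,"hand": 0},{"translation": [0,0,0],"twist": 0,"hand": 0},{"translation": [0,0,0],"twist": 0,"hand": 0}]}}

```text
time: 40.05
tool_pos: [0.4016, -0.1032, 0.1165]
tool_rot: [0.001, 1.0, -0.015, 0.002]
contact_force: [-0.8, 0.4, -0.0]
gripper_width: 0.002
grasp_force: 0.0
```

{"fn": "apply_moves", "kwargs": {"targets": [{"translation": [0.05,0,0],"twist": 0,"hand": 0},{"translation": [0.05,0,0],"twist": 0,"hand": 0},{"translation": [0.06,0,0],"twist": 0,"hand": 0},{"translation": [0.07,0,0],"twist": 0,"hand": 0},{"translation": [0.08,0,0],"twist": 0,"hand": 0},{"translation": [0.08,0,0],"twist": 0,"hand": 0},{"translation": [0.08,0,0],"twist": 0,"hand": 0},{"translation": [0.08,0,0],"twist": 0,"hand": 0}]}}

```text
time: 40.85
tool_pos: [0.4557, -0.1041, 0.1142]
tool_rot: [-0.0, 1.0, -0.015, -0.0]
contact_force: [-1.6, -0.4, 1.8]
gripper_width: 0.001
grasp_force: 1.0
```

{"fn": "apply_moves", "kwargs": {"targets": [{"translation": [0.08,0,0],"twist": 0,"hand": 0},{"translation": [0.08,0,0],"twist": 0,"hand": 0},{"translation": [0.08,0,0],"twist": 0,"hand": 0},{"translation": [0.08,0,0],"twist": 0,"hand": 0},{"translation": [0.08,0,0],"twist": 0,"hand": 0},{"translation": [0.08,0,0],"twist": 0,"hand": 0},{"translation": [0.08,0,0],"twist": 0,"hand": 0},{"translation": [0.08,0,0],"twist": 0,"hand": 0}]}}

```text
time: 41.65
tool_pos: [0.5196, -0.1061, 0.1142]
tool_rot: [0.0, 1.0, -0.015, -0.0]
contact_force: [-2.0, -1.5, 0.8]
gripper_width: 0.002
grasp_force: 1.0
```

```bash
python3 - <<'E'
from h import *
plan(.617,-.1068,.113)
E
```

```text
t 41.65 at [ 0.5196 -0.1061  0.1142] yaw -0.0302 delta tool [ 0.97 -0.02  0.01] delta if turned first [ 0.97 -0.02  0.01] twist -0.02
```

{"fn": "apply_moves", "kwargs": {"targets": [{"translation": [0.08,0,0],"twist": 0,"hand": 0},{"translation": [0.08,0,0],"twist": 0,"hand": 0},{"translation": [0.08,0,0],"twist": 0,"hand": 0},{"translation": [0.08,0,0],"twist": 0,"hand": 0},{"translation": [0.08,0,0],"twist": 0,"hand": 0},{"translation": [0.08,0,0],"twist": 0,"hand": 0},{"translation": [0.08,0,0],"twist": 0,"hand": 0},{"translation": [0.08,0,0],"twist": 0,"hand": 0}]}}

```text
time: 42.45
tool_pos: [0.5836, -0.108, 0.1143]
tool_rot: [0.0, 1.0, -0.015, -0.0]
contact_force: [-2.1, -1.1, -0.1]
gripper_width: -0.003
grasp_force: 1.0
```

{"fn": "apply_moves", "kwargs": {"targets": [{"translation": [0.07,0,0],"twist": 0,"hand": 0},{"translation": [0.06,0,0],"twist": 0,"hand": 0},{"translation": [0.05,0,0],"twist": 0,"hand": 0},{"translation": [0.04,0,0],"twist": 0,"hand": 0},{"translation": [0.03,0,0],"twist": 0,"hand": 0},{"translation": [0.02,0,0],"twist": 0,"hand": 0},{"translation": [0,0,0],"twist": 0,"hand": 0},{"translation": [0,0,0],"twist": 0,"hand": 0}]}}

```text
time: 43.25
tool_pos: [0.6102, -0.1086, 0.1144]
tool_rot: [-0.0, 1.0, -0.015, 0.0]
contact_force: [0.3, 0.6, -0.1]
gripper_width: -0.002
grasp_force: 0.0
```

{"fn": "apply_moves", "kwargs": {"targets": [{"translation": [0.03,0,0],"twist": 0,"hand": 0},{"translation": [0.03,0,0],"twist": 0,"hand": 0},{"translation": [0,0,0],"twist": 0,"hand": 0},{"translation": [0,0,0],"twist": 0,"hand": 0}]}}

```text
time: 43.65
tool_pos: [0.6163, -0.1089, 0.1144]
tool_rot: [0.0, 1.0, -0.015, 0.0]
contact_force: [0.8, 0.3, 0.1]
gripper_width: 0.002
grasp_force: 0.0
```

{"fn": "apply_moves", "kwargs": {"targets": [{"translation": [0.03,0,0],"twist": 0,"hand": 0},{"translation": [0.02,0,0],"twist": 0,"hand": 0},{"translation": [0,0,0],"twist": 0,"hand": 0},{"translation": [0,0,0],"twist": 0,"hand": 0}]}}

```text
time: 44.05
tool_pos: [0.6171, -0.109, 0.1142]
tool_rot: [-0.0, 1.0, -0.015, -0.006]
contact_force: [-16.8, 0.6, 11.0]
gripper_width: 0.0
grasp_force: 8.6
```

{"fn": "apply_moves", "kwargs": {"targets": [{"translation": [-0.15,0,0],"twist": 0,"hand": 0},{"translation": [-0.2,0,0],"twist": 0,"hand": 0},{"translation": [0,0,-0.4],"twist": 0,"hand": 0},{"translation": [0,0,-0.45],"twist": 0,"hand": 0},{"translation": [0,0,-0.3],"twist": 0,"hand": 0},{"translation": [0,0,0],"twist": 0,"hand": 0},{"translation": [0,0,0],"twist": 0,"hand": 0},{"translation": [0,0,0],"twist": 0,"hand": 0}]}}

```text
time: 44.85
tool_pos: [0.5851, -0.1078, 0.2274]
tool_rot: [-0.0, 1.0, -0.015, -0.001]
contact_force: [-0.2, -0.4, -0.5]
gripper_width: 0.001
grasp_force: 0.0
```

```bash
python3 - <<'E'
from h import *
plan(.52,.125,.24)
im=save('wrist','w9.png')
th=-.0287;Rm=np.array([[np.cos(th),-np.sin(th)],[np.sin(th),np.cos(th)]]);C=np.array([.6117,-.1061])
def wp(side,phi,r,c):
    u=np.array([-np.sin(phi),-side*np.cos(phi)]);n=np.array([-np.cos(phi),side*np.sin(phi)])
    return np.array([-.01,side*.165])+r*u+(.008+c)*n
for side in(1,-1):
    prev=None
    for phi in [1.95,1.8,1.6,1.4,1.2,1,.8,.6,.4,.2,.1,0]:
        q=wp(side,phi,.1,.014);w=C+Rm@q
        print(side,phi,w.round(4),'' if prev is None else ((q-prev)*[10,-10]).round(3));prev=q
E
```

```text
t 44.85 at [ 0.5851 -0.1078  0.2274] yaw -0.0302 delta tool [-0.72 -2.31 -0.12] delta if turned first [-0.72 -2.31 -0.13] twist -0.02
1 1.95 [0.5234 0.119 ] 
1 1.8 [0.5154 0.1059] [-0.076  0.133]
1 1.6 [0.5079 0.0869] [-0.069  0.192]
1 1.4 [0.5043 0.0667] [-0.03   0.202]
1 1.2 [0.5049 0.0463] [0.011 0.204]
1 1 [0.5094 0.0264] [0.051 0.198]
1 0.8 [0.5179 0.0078] [0.09  0.184]
1 0.6 [ 0.5298 -0.0088] [0.124 0.162]
1 0.4 [ 0.5449 -0.0227] [0.154 0.134]
1 0.2 [ 0.5623 -0.0333] [0.178 0.101]
1 0.1 [ 0.5718 -0.0372] [0.096 0.037]
1 0 [ 0.5816 -0.0402] [0.099 0.027]
-1 1.95 [ 0.5106 -0.3257] 
-1 1.8 [ 0.5034 -0.3122] [-0.076 -0.133]
-1 1.6 [ 0.497  -0.2928] [-0.069 -0.192]
-1 1.4 [ 0.4946 -0.2725] [-0.03  -0.202]
-1 1.2 [ 0.4963 -0.2521] [ 0.011 -0.204]
-1 1 [ 0.502  -0.2325] [ 0.051 -0.198]
-1 0.8 [ 0.5115 -0.2144] [ 0.09  -0.184]
-1 0.6 [ 0.5244 -0.1985] [ 0.124 -0.162]
-1 0.4 [ 0.5402 -0.1855] [ 0.154 -0.134]
-1 0.2 [ 0.5582 -0.176 ] [ 0.178 -0.101]
-1 0.1 [ 0.5679 -0.1726] [ 0.096 -0.037]
-1 0 [ 0.5778 -0.1702] [ 0.099 -0.027]
```

View pics/w9.png

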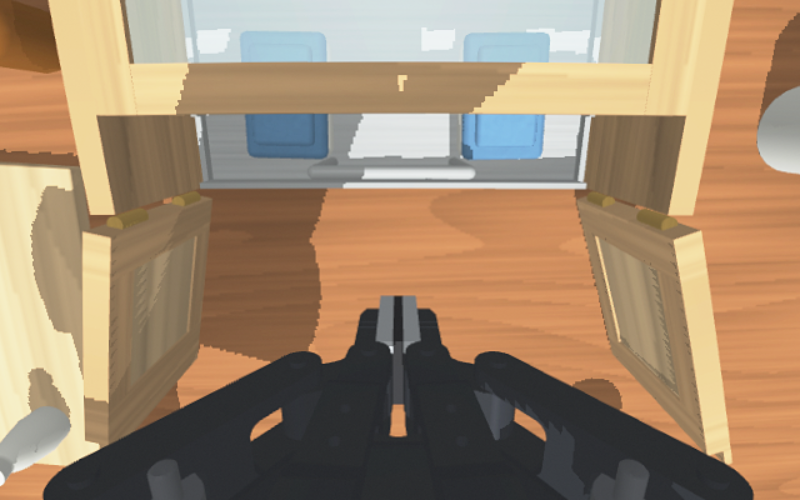

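Rack home with the boxes standing; both leaves are still open. Next I'll go to the outer side of the left leaf.

{"fn": "apply_moves", "kwargs": {"targets": [{"translation": [-0.1,-0.4,0],"twist": 0,"hand": 0},{"translation": [-0.14,-0.45,0],"twist": 0,"hand": 0},{"translation": [-0.14,-0.45,0],"twist": 0,"hand": 0},{"translation": [-0.14,-0.45,0],"twist": 0,"hand": 0},{"translation": [-0.14,-0.45,0],"twist": 0,"hand": 0},{"translation": [-0.05,-0.25,0],"twist": 0,"hand": 0},{"translation": [0,0,0],"twist": 0,"hand": 0},{"translation": [0,0,0],"twist": 0,"hand": 0}]}}

```text
time: 45.7
tool_pos: [0.5217, 0.1391, 0.2278]
tool_rot: [0.0, 1.0, -0.014, -0.001]
contact_force: [-0.6, -0.7, 0.0]
gripper_width: -0.001
grasp_force: 0.0
```

```bash
python3 - <<'E'
from h import *
plan(.52,.135,.125)
E
```

```text
t 45.7 at [0.5217 0.1391 0.2278] yaw -0.029 delta tool [-0.01  0.04  1.03] delta if turned first [-0.02  0.04  1.03] twist -0.01
```

{"fn": "apply_moves", "kwargs": {"targets": [{"translation": [0,0,0.4],"twist": 0,"hand": 0},{"translation": [0,0,0.4],"twist": 0,"hand": 0},{"translation": [0,0,0.22],"twist": 0,"hand": 0},{"translation": [0,0,0],"twist": 0,"hand": 0},{"translation": [-0.03,0.1,0],"twist": 0,"hand": 0},{"translation": [-0.04,0.15,0],"twist": 0,"hand": 0},{"translation": [0,0,0],"twist": 0,"hand": 0},{"translation": [0,0,0],"twist": 0,"hand": 0}]}}

```text
time: 46.5
tool_pos: [0.5155, 0.1135, 0.129]
tool_rot: [-0.0, 1.0, -0.016, 0.001]
contact_force: [-0.3, -0.4, 0.3]
gripper_width: -0.002
grasp_force: 0.0
```

{"fn": "apply_moves", "kwargs": {"targets": [{"translation": [-0.04,0.15,0],"twist": 0,"hand": 0},{"translation": [-0.05,0.19,0],"twist": 0,"hand": 0},{"translation": [-0.03,0.2,0],"twist": 0,"hand": 0},{"translation": [0.01,0.2,0],"twist": 0,"hand": 0},{"translation": [0.05,0.2,0],"twist": 0,"hand": 0},{"translation": [0.09,0.18,0],"twist": 0,"hand": 0},{"translation": [0,0,0],"twist": 0,"hand": 0},{"translation": [0,0,0],"twist": 0,"hand": 0}]}}

```text
time: 47.3
tool_pos: [0.514, 0.0019, 0.1275]
tool_rot: [0.0, 1.0, -0.015, -0.0]
contact_force: [-0.7, 0.9, -0.1]
gripper_width: 0.0
grasp_force: 0.0
```

```bash
python3 - <<'E'
from h import *
plan(.5298,-.0088,.125)
im=grab_frame('top'); print([(r['score'],r['point']) for r in recognise('top','leaf_rebated')][:2])
E
```

```text
t 47.3 at [0.514  0.0019 0.1275] yaw -0.0309 delta tool [0.16 0.1  0.02] delta if turned first [0.16 0.1  0.02] twist -0.03
[(0.36, [0.4867, 0.3069, 0.0123]), (0.33, [0.3844, 0.2434, 0.067])]
```

Following the arc, I'll push until the stop shows in the force.

{"fn": "apply_moves", "kwargs": {"targets": [{"translation": [0.16,0.1,0],"twist": 0,"hand": 0},{"translation": [0.15,0.13,0],"twist": 0,"hand": 0},{"translation": [0.18,0.1,0],"twist": 0,"hand": 0},{"translation": [0.1,0.03,0],"twist": 0,"hand": 0},{"translation": [0,0,0],"twist": 0,"hand": 0},{"translation": [0,0,0],"twist": 0,"hand": 0}]}}

```text
time: 48.0
tool_pos: [0.5719, -0.0351, 0.1273]
tool_rot: [0.0, 1.0, -0.015, -0.0]
contact_force: [-0.2, 0.1, -0.5]
gripper_width: -0.001
grasp_force: 0.0
```

{"fn": "apply_moves", "kwargs": {"targets": [{"translation": [0.05,0,0],"twist": 0,"hand": 0},{"translation": [0.03,0,0],"twist": 0,"hand": 0},{"translation": [0,0,0],"twist": 0,"hand": 0},{"translation": [0,0,0],"twist": 0,"hand": 0}]}}

```text
time: 48.4
tool_pos: [0.5802, -0.0357, 0.1275]
tool_rot: [-0.0, 1.0, -0.015, 0.0]
contact_force: [-0.2, -0.2, 0.1]
gripper_width: 0.003
grasp_force: 0.0
```

{"fn": "apply_moves", "kwargs": {"targets": [{"translation": [0.04,0,0],"twist": 0,"hand": 0},{"translation": [0.03,0,0],"twist": 0,"hand": 0},{"translation": [0,0,0],"twist": 0,"hand": 0},{"translation": [0,0,0],"twist": 0,"hand": 0}]}}

```text
time: 48.8
tool_pos: [0.585, -0.0361, 0.1273]
tool_rot: [0.0, 1.0, -0.015, -0.004]
contact_force: [-11.3, -0.1, 7.0]
gripper_width: 0.001
grasp_force: 5.6
```

{"fn": "apply_moves", "kwargs": {"targets": [{"translation": [0.03,0,0],"twist": 0,"hand": 0},{"translation": [0,0,0],"twist": 0,"hand": 0},{"translation": [0,0,0],"twist": 0,"hand": 0}]}}

```text
time: 49.1
tool_pos: [0.5852, -0.0361, 0.1273]
tool_rot: [-0.0, 1.0, -0.015, -0.008]
contact_force: [-23.9, -0.8, 15.6]
gripper_width: -0.001
grasp_force: 11.7
```

{"fn": "apply_moves", "kwargs": {"targets": [{"translation": [-0.25,0,0],"twist": 0,"hand": 0},{"translation": [-0.2,0,-0.2],"twist": 0,"hand": 0},{"translation": [0,0,-0.45],"twist": 0,"hand": 0},{"translation": [0,0,-0.4],"twist": 0,"hand": 0},{"translation": [0,0.4,0],"twist": 0,"hand": 0},{"translation": [0,0.45,0],"twist": 0,"hand": 0},{"translation": [0,0.45,0],"twist": 0,"hand": 0},{"translation": [0,0.45,0],"twist": 0,"hand": 0}]}}

```text
time: 49.9
tool_pos: [0.54, -0.2114, 0.2328]
tool_rot: [0.0, 1.0, -0.015, 0.001]
contact_force: [0.2, 0.2, 0.6]
gripper_width: -0.002
grasp_force: 0.0
```

{"fn": "apply_moves", "kwargs": {"targets": [{"translation": [0,0.45,0],"twist": 0,"hand": 0},{"translation": [0,0.45,0],"twist": 0,"hand": 0},{"translation": [0,0.35,0],"twist": 0,"hand": 0},{"translation": [0,0.15,0],"twist": 0,"hand": 0},{"translation": [0,0,0],"twist": 0,"hand": 0},{"translation": [0,0,0],"twist": 0,"hand": 0},{"translation": [0,0,0],"twist": 0,"hand": 0}]}}

```text
time: 50.6
tool_pos: [0.536, -0.348, 0.2323]
tool_rot: [-0.0, 1.0, -0.014, -0.0]
contact_force: [0.8, 0.6, -0.2]
gripper_width: -0.0
grasp_force: 0.0
```

```bash
python3 - <<'E'
from h import *
plan(.517,-.352,.127)
im=save('wrist','w10.png')
for c in ['top','wrist']:
    if c=='top': grab_frame('top')
    for q in ['leaf_flanged','leaf_rebated']: print(c,q,[(round(r['score'],2),np.round(r['point'],3).tolist()) for r in recognise(c,q)][:3])
E
```

```text
t 50.6 at [ 0.536  -0.348   0.2323] yaw -0.0285 delta tool [-0.19  0.05  1.05] delta if turned first [-0.19  0.05  1.05] twist -0.0
top leaf_flanged [(0.71, [0.51, -0.295, 0.096]), (0.52, [0.64, -0.122, 0.041])]
top leaf_rebated [(0.67, [0.6, -0.022, 0.123])]
wrist leaf_flanged [(0.78, [0.54, -0.29, 0.122]), (0.21, [0.636, -0.144, 0.045])]
wrist leaf_rebated [(0.87, [0.603, -0.09, 0.071])]
```

View pics/w10.png

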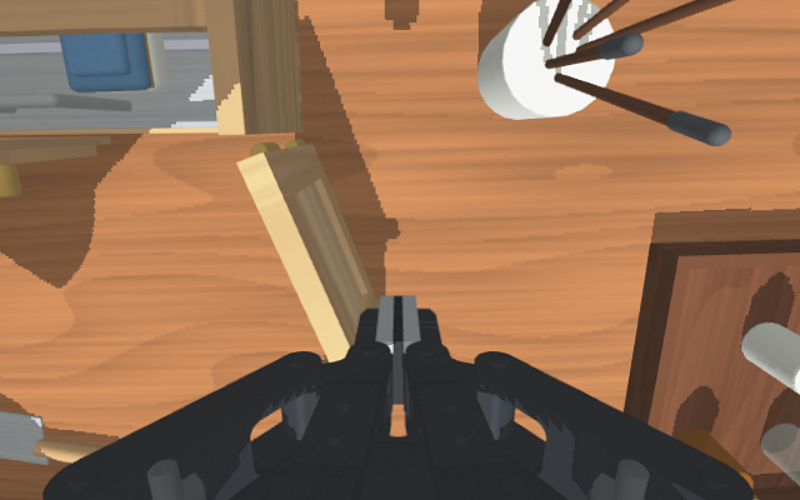

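The left leaf is shut (its edge at (50,145)). The fingers are to the right of the open flanged leaf and clear of the brushes.

{"fn": "apply_moves", "kwargs": {"targets": [{"translation": [-0.12,0.12,0],"twist": 0,"hand": 0},{"translation": [0,0,0.4],"twist": 0,"hand": 0},{"translation": [0,0,0.4],"twist": 0,"hand": 0},{"translation": [0,0,0.25],"twist": 0,"hand": 0},{"translation": [0,0,0],"twist": 0,"hand": 0},{"translation": [0,0,0],"twist": 0,"hand": 0},{"translation": [-0.07,-0.1,0],"twist": 0,"hand": 0},{"translation": [-0.07,-0.15,0],"twist": 0,"hand": 0}]}}

```text
time: 51.7
tool_pos: [0.5107, -0.3369, 0.1303]
tool_rot: [0.002, 1.0, -0.015, 0.002]
contact_force: [0.2, 0.8, -0.3]
gripper_width: -0.001
grasp_force: 0.0
```

{"fn": "apply_moves", "kwargs": {"targets": [{"translation": [-0.07,-0.16,0],"twist": 0,"hand": 0},{"translation": [-0.06,-0.19,0],"twist": 0,"hand": 0},{"translation": [-0.03,-0.2,0],"twist": 0,"hand": 0},{"translation": [0.01,-0.2,0],"twist": 0,"hand": 0},{"translation": [0.03,-0.2,0],"twist": 0,"hand": 0},{"translation": [0.06,-0.2,0],"twist": 0,"hand": 0},{"translation": [0,0,0],"twist": 0,"hand": 0},{"translation": [0,0,0],"twist": 0,"hand": 0}]}}

```text
time: 52.5
tool_pos: [0.5077, -0.2204, 0.1283]
tool_rot: [0.0, 1.0, -0.014, 0.001]
contact_force: [0.0, -0.3, -0.0]
gripper_width: -0.0
grasp_force: 0.0
```

```bash
python3 - <<'E'
from h import *
plan(.5244,-.1985,.127)
E
```

```text
t 52.5 at [ 0.5077 -0.2204  0.1283] yaw -0.0289 delta tool [ 0.16 -0.22  0.01] delta if turned first [ 0.16 -0.22  0.01] twist -0.01
```

{"fn": "apply_moves", "kwargs": {"targets": [{"translation": [0.16,-0.22,0],"twist": 0,"hand": 0},{"translation": [0.15,-0.13,0],"twist": 0,"hand": 0},{"translation": [0.18,-0.1,0],"twist": 0,"hand": 0},{"translation": [0.1,-0.04,0],"twist": 0,"hand": 0},{"translation": [0.08,-0.02,0],"twist": 0,"hand": 0},{"translation": [0,0,0],"twist": 0,"hand": 0},{"translation": [0,0,0],"twist": 0,"hand": 0}]}}

```text
time: 53.2
tool_pos: [0.5759, -0.1721, 0.1273]
tool_rot: [-0.0, 1.0, -0.015, -0.0]
contact_force: [-0.4, 0.6, -0.9]
gripper_width: 0.002
grasp_force: 0.0
```

{"fn": "apply_moves", "kwargs": {"targets": [{"translation": [0.04,0,0],"twist": 0,"hand": 0},{"translation": [0.03,0,0],"twist": 0,"hand": 0},{"translation": [0,0,0],"twist": 0,"hand": 0},{"translation": [0,0,0],"twist": 0,"hand": 0}]}}

```text
time: 53.6
tool_pos: [0.5808, -0.172, 0.1271]
tool_rot: [-0.0, 1.0, -0.015, -0.003]
contact_force: [-9.3, 0.6, 5.3]
gripper_width: 0.0
grasp_force: 4.8
```

{"fn": "apply_moves", "kwargs": {"targets": [{"translation": [0.03,0,0],"twist": 0,"hand": 0},{"translation": [0,0,0],"twist": 0,"hand": 0},{"translation": [0,0,0],"twist": 0,"hand": 0},{"translation": [0,0,0],"twist": 0,"hand": 0}]}}

```text
time: 54.0
tool_pos: [0.5809, -0.172, 0.1271]
tool_rot: [-0.001, 1.0, -0.015, -0.007]
contact_force: [-21.8, 1.0, 12.4]
gripper_width: 0.001
grasp_force: 10.8
```

{"fn": "apply_moves", "kwargs": {"targets": [{"translation": [-0.2,0,0],"twist": 0,"hand": 0},{"translation": [-0.3,0,0],"twist": 0,"hand": 0},{"translation": [0,-0.2,-0.4],"twist": 0,"hand": 0},{"translation": [0,-0.2,-0.4],"twist": 0,"hand": 0},{"translation": [0,-0.2,-0.3],"twist": 0,"hand": 0},{"translation": [0.3,0,0],"twist": 0,"hand": 0},{"translation": [0.3,0,0],"twist": 0,"hand": 0},{"translation": [0,0,0],"twist": 0,"hand": 0}]}}

```text
time: 54.8
tool_pos: [0.6, -0.1124, 0.2376]
tool_rot: [0.0, 1.0, -0.015, 0.001]
contact_force: [-0.1, 0.4, -0.2]
gripper_width: 0.003
grasp_force: 0.0
```

```bash
python3 - <<'E'
from h import *
print(state()['tool_pos'],state()['time'])
im=save('wrist','w11.png')
E
```

```text
[ 0.59999623 -0.11239817  0.23758369] 54.8
```

View pics/w11.png

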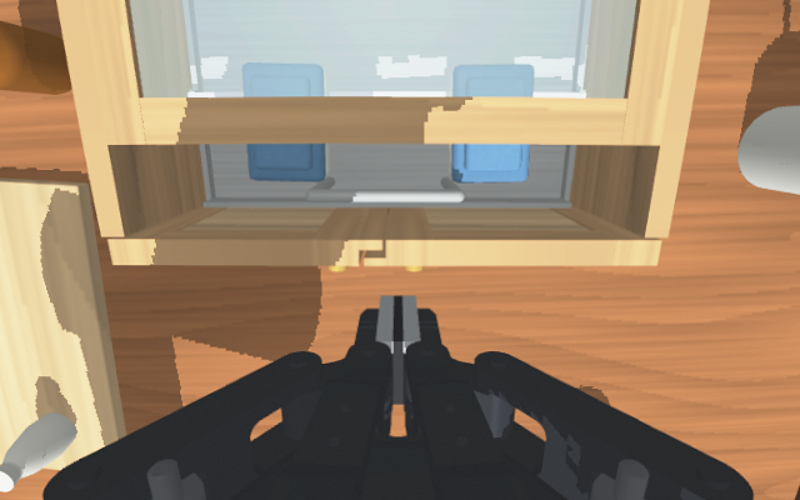

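Both leaves lie flush along rows 240–265, and the flange laps the rebate at (375,252). The rack is home and the boxes are upright inside.

```bash
python3 -c "
from plant import job_done; print(job_done())"
```

```text
the job is handed in; nothing more can be done
None
```

The job is handed in, with no verdict returned: the last picture shows the rack home, both leaves shut with the flanged one lapping over, and the front boxes upright. All four boxes were seen standing apart on the rails before the push; after it only the two front ones were in view.

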